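Lock three gauge cases into a stack on the docking plate

ROBOT

A 6-joint arm with a two-finger parallel gripper is mounted at the origin on a cart in front of the work surface, level with it; the furniture and walls round the work are solid. World frame = base frame: x ahead of the robot, y to its left, z up, the work surface at z = 0. Lengths are in m, angles in rad, forces in N, time in s.
With the tool pointing down it reaches from about 0.375 to 0.925 m from the base axis. Payload 5.7 kg.
Tool frame: the origin (TCP) lies midway between the tips of the shut fingers; the grasp point (between the pads) lies 19 mm behind it; z points along the fingers, x is the direction in which the jaws open and shut, and the axes are right-handed (so a half turn about z gives the same grasp; the last joint's range is limited). The gripper opens to 88 mm and grips with 3 to 60 N. Pads are 20 mm wide; open, the fingers measure 115 mm over their backs; the gripper's body (75 mm by 178 mm) begins 61 mm behind the grasp point.
Start: joints at [1.231, 0.359, 1.51, -0, 1.272, -0.115], TCP at [0.134, 0.585, 0.184] pointing down, gripper open.
Joint ranges: [-2.97, 2.97], [-1.01, 2.36], [0.21, 2.38], [-0.96, 4.11], [0.2, 2.71], [-2.98, 2.98]. Speed limits (rad/s): [2.39, 2.39, 3.14, 3.14, 3.14, 3.14].

INTERFACE

Orientations are given as a unit quaternion [x, y, z, w].
In Python, from bench import move_ptp, servo_line, goto_joints, move_gripper, sleep, inverse_kinematics, capture, PlanningError, close_job, spot_in, silhouettes, current_clock, current_joint_pos, current_qvel, current_joint_torque, current_position, current_orientation, current_force, current_torque, current_finger_gap gives the robot as it stands. Calls block until the motion is done:
- move_ptp(position, orientation): joint-space move of the TCP to a pose.
- servo_line(position, orientation=None, rate=0.15, contact_N=None): straight line of the TCP; orientation=None keeps the orientation; rate is the mean speed in m/s. With contact_N (N) it stops when the force on the tool has changed by that much, and returns True; else False.
- goto_joints(angles): joint-space move.
- move_gripper(opening): finger opening in m; the grip force is fixed at half the most; returns when the fingers have stopped.
- sleep(seconds).
- inverse_kinematics(position, orientation): joint angles nearest the present ones, or None.
- capture(name): name is "side" or "top"; returns a dict with "image" (400x640x3 uint8, blue, green, red), "range_z" (400x640 float32, m along the optical axis (not along the pixel's ray), 0 where there is no reading), "intrinsics" (3x3 intrinsics, pixels), "R" (3x3) and "t" (3): a world point X has camera coordinates R X + t. Camera axes: x right, y down, z forward; pixel columns grow to the right and rows downward; lengths in m; the calibration is good to about 2 mm. A picture is of the moment at which its call begins.
A pose or a line that the arm cannot do raises PlanningError and nothing moves.
- close_job(): hands the job in, once; it reports no verdict.
Trained networks look in the newest picture that a camera, given by its name, has taken for a name from the list of things; names that differ only in an ending like _2 or _b are one class to them, and where a whole thing is asked for, a point or a joint stands for the part that bears it (a point fixed in the world has none). Each returns a list of dicts, best first, with "conf" (0 to 1); they miss things now and then, are a little off and sometimes report something else, mostly with a low value. They report only what shows in the picture. A call takes as long as a camera call.
- spot_in(camera, query): "xy" ([column, row] in pixels, amid what is visible of it).
- silhouettes(camera, query): "region" (400x640 bool, what is visible of it) and "xy" ([column, row] in pixels, amid what is visible of it).
Readings, each from a call of its own:
- current_clock(): time.
- current_joint_pos(): joint angles.
- current_qvel(): joint speeds.
- current_joint_torque(): joint torques, N m.
- current_position(): TCP position.
- current_orientation(): TCP orientation.
- current_force(): force on the tool from outside, world axes, zero at the start.
- current_torque(): the same for the moment, N m.
- current_finger_gap(): finger opening in m.
Only numpy, scipy, OpenCV 4.12 (cv2) and the standard library are available. Lean on these libraries where they do the work, as an engineer would, in place of code of your own. Each camera call takes 0.05 s, during which the arm holds its last target.

TASK

The three grey gauge cases are going back to the calibration room: stack them on the aluminium docking plate, the largest at the bottom, then the medium one, then the smallest on top. Set each case down flat a little short of its place, then slide its steel tongue under the toe clip of the plate or lid below against its spring buffer until the spring plunger pops up behind it, so that each lies flat and locked before the next one goes on. Leave the casting, black marker and micrometer where they are.

Things in the scene. Friction and masses are not known exactly. Their poses are not given: they have to be found in the camera images.
- dock: aluminium docking plate screwed to the bench, 236 x 90 x 12 mm, with a steel toe clip at its far (+x) end and a spring plunger at its near end. Origin: on the bench, straight under point dock_seat; z up, x along its length
- case_large: hard gauge case, dark grey tray, lighter grey lid, 180 long x 68 wide x 50 mm high, about 0.6 kg, shut and rigid, flat sides: grip across the 68 mm width. Origin: centre of its flat underside; z up, x to the far end, where a steel tongue (30 mm wide, 5 mm thick, level with the underside) stands out 12 mm, tip at x = 102 mm. A small draw latch marks the near (-x) end
- case_medium: hard gauge case, dark grey tray, lighter grey lid, 146 long x 56 wide x 44 mm high, about 0.42 kg, shut and rigid, flat sides: grip across the 56 mm width. Origin: centre of its flat underside; z up, x to the far end, where a steel tongue (30 mm wide, 5 mm thick, level with the underside) stands out 12 mm, tip at x = 85 mm. A small draw latch marks the near (-x) end
- case_small: hard gauge case, dark grey tray, lighter grey lid, 112 long x 44 wide x 38 mm high, about 0.3 kg, shut and rigid, flat sides: grip across the 44 mm width. Origin: centre of its flat underside; z up, x to the far end, where a steel tongue (30 mm wide, 5 mm thick, level with the underside) stands out 12 mm, tip at x = 68 mm. A small draw latch marks the near (-x) end
- dock_seat (a point): point on the docking plate's top, 12 mm above its origin, where the large case's origin lies when pushed home, axes alike; +x points to a steel toe clip, 11 mm high, 44 wide: wall that stops the tongue tip at x = 102 mm, pocket 34 wide, 8 high, mouth flared to 40, lip 9 mm long over the tongue; a spring buffer stands 4 mm out of the wall (3 N to start, 7 N flush). Set the case down flat 16 to 30 mm short, on the plunger, then slide it on
- large_seat (a point): point on the large case's lid, 50 mm above its origin, where the medium case's origin lies when pushed home, axes alike; +x points to a steel toe clip, 11 mm high, 44 wide: wall that stops the tongue tip at x = 85 mm, pocket 34 wide, 8 high, mouth flared to 40, lip 9 mm long over the tongue; a spring buffer stands 4 mm out of the wall (3 N to start, 7 N flush). Set the case down flat 16 to 30 mm short, on the plunger, then slide it on
- medium_seat (a point): point on the medium case's lid, 44 mm above its origin, where the small case's origin lies when pushed home, axes alike; +x points to a steel toe clip, 11 mm high, 44 wide: wall that stops the tongue tip at x = 68 mm, pocket 34 wide, 8 high, mouth flared to 40, lip 9 mm long over the tongue; a spring buffer stands 4 mm out of the wall (3 N to start, 7 N flush). Set the case down flat 16 to 30 mm short, on the plunger, then slide it on
- dock_plunger (a joint): spring plunger, 12 mm steel pin in a brass collar in the docking plate, at x = -97.5 mm from the seat point, standing up 5 mm. Slide, m: 0 = up, 0.005 = pressed flush by a case on it (0.5 to 1.1 N). It pops up once the case is within 1.5 mm of its solid stop; let go, the buffer pushes the case back onto it. While it is down the case is not home: push on
- case_large_plunger (a joint): spring plunger, 12 mm steel pin in a brass collar in the large case's lid, at x = -80.5 mm from the seat point, standing up 5 mm. Slide, m: 0 = up, 0.005 = pressed flush by a case on it (0.5 to 1.1 N). It pops up once the case is within 1.5 mm of its solid stop; let go, the buffer pushes the case back onto it. While it is down the case is not home: push on
- case_medium_plunger (a joint): spring plunger, 12 mm steel pin in a brass collar in the medium case's lid, at x = -63.5 mm from the seat point, standing up 5 mm. Slide, m: 0 = up, 0.005 = pressed flush by a case on it (0.5 to 1.1 N). It pops up once the case is within 1.5 mm of its solid stop; let go, the buffer pushes the case back onto it. While it is down the case is not home: push on
- casting: die-cast aluminium frame lying flat, 99 x 113 x 30 mm, bystander. Origin: centre of its underside
- marker: paint marker with a black cap lying flat, 14 x 136 x 15 mm, bystander. Origin: centre of its underside
- micrometer: outside micrometer lying flat, 49 x 131 x 19 mm, bystander. Origin: centre of its underside

How it is judged:
On the way, in this order (a step that is already met when the one before it is completed fails the run):
1. the large case is flat on the docking plate, home under the toe clip, plunger up behind it (x of case_large in the frame of dock between -0.0035 and 0.0025 m and y of case_large in the frame of dock between -0.005 and 0.005 m and z of case_large in the frame of dock between 0.0095 and 0.0145 m and angle between the x axis of case_large and the x axis of dock, either way round below 0.07 rad and angle between case_large's own z axis and vertical below 0.035 rad and value of joint dock_plunger below 0.003 m), for 0.2 s.
2. the medium case is flat on the large one, home under its toe clip, plunger up behind it (x of case_medium in the frame of case_large between -0.0035 and 0.0025 m and y of case_medium in the frame of case_large between -0.005 and 0.005 m and z of case_medium in the frame of case_large between 0.0475 and 0.0525 m and angle between the x axis of case_medium and the x axis of case_large, either way round below 0.07 rad and angle between case_medium's own z axis and vertical below 0.035 rad and value of joint case_large_plunger below 0.003 m), for 0.2 s.
3. the small case is flat on the medium one, home under its toe clip, plunger up behind it (x of case_small in the frame of case_medium between -0.0035 and 0.0025 m and y of case_small in the frame of case_medium between -0.005 and 0.005 m and z of case_small in the frame of case_medium between 0.0415 and 0.0465 m and angle between the x axis of case_small and the x axis of case_medium, either way round below 0.07 rad and angle between case_small's own z axis and vertical below 0.035 rad and value of joint case_medium_plunger below 0.003 m), for 0.2 s.
At the end, for the whole second after the job is handed in: large on plate, medium on large, small on medium, each home: within 3.5 mm short of the stop along the slide, 5 mm sideways, 2.5 mm in height, 0.07 rad in yaw and 0.035 rad from level, with the plunger behind it standing up (joint below 0.003); all cases released and at rest (all of step 1 and all of step 2 and all of step 3 and linear speed of each of case_large, case_medium, case_small below 0.02 m/s and contact force between the fingers and case_large below 0.1 N and contact force between the fingers and case_medium below 0.1 N and contact force between the fingers and case_small below 0.1 N); the robot touches nothing.
It fails at once if the casting, marker or micrometer is moved by more than 25 mm (distance of any of casting, marker, micrometer from where it was at the start of the episode above 0.025 m).
It also fails if it takes over 70 s, if anything falls off the work surface, if the arm or the gripper's body presses on something with over 40 N, if the wrist force passes 120 N, or if a joint passes its speed limit or range.

## Working session

There is one attempt and no reset: what is moved stays moved. The work goes in short steps, each a Python script; the robot and the scene stay as the last script left them, time stands still between calls to the robot, and variables do not carry over. Pictures are saved under pics/ and viewed, and the job is handed in when it is done.

```bash
ls; mkdir -p pics
python3 - <<'E'
from bench import *
import cv2,numpy as np
for n in("top","side"):
    c=capture(n);cv2.imwrite(f"pics/{n}0.png",c["image"])
    print(n,c["intrinsics"].tolist(),np.round(c["R"],3).tolist(),c["t"])
    for q in["dock","case_large","case_medium","case_small","casting","marker","micrometer"]:
        print(q,[(np.round(d["xy"]).tolist(),round(d["conf"],2),int(d["region"].sum())) for d in silhouettes(n,q)][:3])
print(current_clock(),current_orientation(),current_finger_gap())
E
```

```text
pics
top [[460.9530027773684, 0.0, 316.54688125815835], [0.0, 460.9530027773684, 201.81744161684676], [0.0, 0.0, 1.0]] [[0.016, -1.0, -0.012], [-0.997, -0.015, -0.077], [0.077, 0.014, -0.997]] [-0.03199812  0.60917954  1.13401578]
dock []
case_large [([369.0, 237.0], 0.89, 2205)]
case_medium [([199.0, 249.0], 0.79, 1645)]
case_small [([430.0, 260.0], 0.84, 946), ([263.0, 135.0], 0.42, 474)]
casting [([344.0, 144.0], 0.58, 1000)]
marker [([425.0, 140.0], 0.67, 298)]
micrometer [([262.0, 134.0], 0.94, 426)]
side [[361.49375175241374, 0.0, 324.4117057515232], [0.0, 361.49375175241374, 198.5383822619153], [0.0, 0.0, 1.0]] [[1.0, 0.024, 0.01], [0.021, -0.481, -0.877], [-0.016, 0.876, -0.481]] [-0.58684502  0.04147102  1.12105764]
dock [([295.0, 213.0], 0.9, 1273)]
case_large [([300.0, 238.0], 0.95, 2073)]
case_medium [([297.0, 170.0], 0.83, 697)]
case_small [([268.0, 278.0], 0.68, 1266)]
casting [([382.0, 229.0], 0.92, 913)]
marker [([390.0, 283.0], 0.86, 350)]
micrometer [([381.0, 197.0], 0.63, 153)]
0.8 [ 7.81961382e-01  6.23326877e-01 -1.98120788e-05  6.42181967e-06] 0.08816685188370117
```

View pics/top0.png

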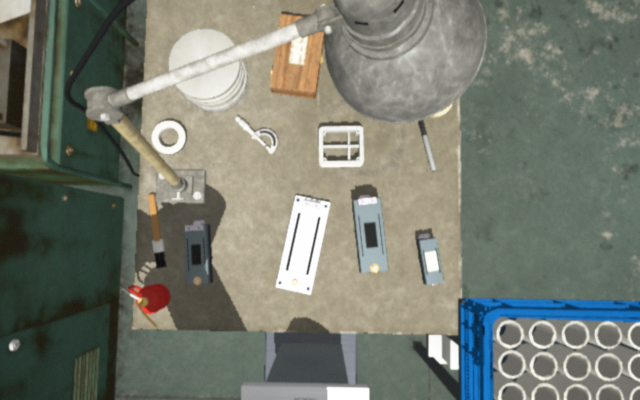

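View pics/side0.png

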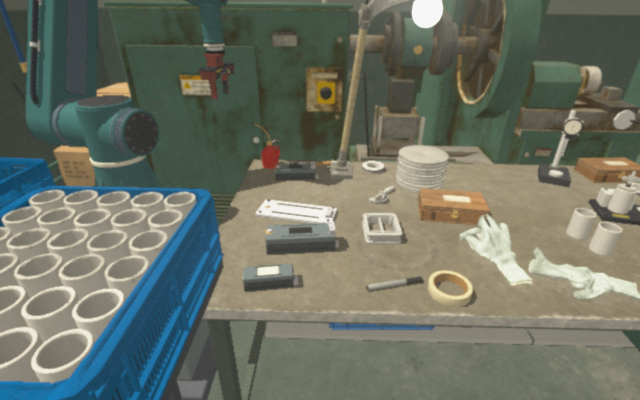

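```bash
cat > h.py <<'E'
from bench import *
import cv2,numpy as np
def cloud(c):
    K,R,t,z=c["intrinsics"],c["R"],c["t"],c["range_z"]
    v,u=np.mgrid[:400,:640]
    P=np.stack([(u-K[0,2])/K[0,0]*z,(v-K[1,2])/K[1,1]*z,z],-1)
    W=(P-t)@R
    W[z==0]=np.nan
    return W
def proj(c,X):
    p=c["intrinsics"]@(c["R"]@np.array(X)+c["t"]); return p[:2]/p[2]
E
python3 - <<'E'
from h import *
c=capture("top");W=cloud(c)
im=c["image"]
cv2.imwrite("pics/topz.png",cv2.resize(im[180:310,170:470],None,fx=2.66,fy=2.66,interpolation=cv2.INTER_CUBIC))
Z=W[...,2];print("bench",np.nanmedian(Z[200:300,320:350]))
for n,(r0,r1,c0,c1,h) in dict(dock=(185,300,270,335,.012),large=(180,280,345,395,.050),medium=(210,290,175,220,.044),small=(225,290,410,450,.038)).items():
    m=np.zeros((400,640),bool);m[r0:r1,c0:c1]=True
    m&=abs(Z-h)<.0055
    m=cv2.morphologyEx(m.astype(np.uint8),cv2.MORPH_OPEN,np.ones((3,3)))>0
    P=W[m][:,:2].astype(np.float32)
    print(n,m.sum(),np.median(Z[m]),cv2.minAreaRect(P*1000))
for u,v in [(100,100),(140,145),(180,185),(200,70),(300,30),(400,60),(380,100),(155,200),(150,298),(160,260),(133,292),(206,70),(145,270)]:
    print((u,v),np.round(W[v,u],3))
sp=capture("side")
E
```

```text
bench -0.0001419430028652698
dock 3122 0.011998297180648704 ((504.16998291015625, 11.269035339355469), (89.85163879394531, 236.16079711914062), 78.80431365966797)
large 1901 0.049689164981582115 ((530.0382690429688, -154.903076171875), (179.15447998046875, 68.32454681396484), 6.605287075042725)
medium 1205 0.04422941592128988 ((473.7262878417969, 270.7347412109375), (142.16415405273438, 57.173362731933594), 5.045718193054199)
small 807 0.03755920513121325 ((468.583984375, -305.1604309082031), (111.69911193847656, 44.1397590637207), 9.681486129760742)
(100, 100) [0.701 0.265 0.571]
(140, 145) [0.675 0.279 0.395]
(180, 185) [0.641 0.308 0.073]
(200, 70) [0.728 0.119 0.614]
(300, 30) [ 0.756 -0.009  0.669]
(400, 60) [ 0.727 -0.125  0.655]
(380, 100) [ 0.696 -0.109  0.601]
(155, 200) [0.608 0.387 0.018]
(150, 298) [0.372 0.366 0.08 ]
(160, 260) [0.457 0.372 0.007]
(133, 292) [0.384 0.41  0.074]
(206, 70) [0.728 0.111 0.613]
(145, 270) [0.431 0.41  0.003]
```

View pics/topz.png

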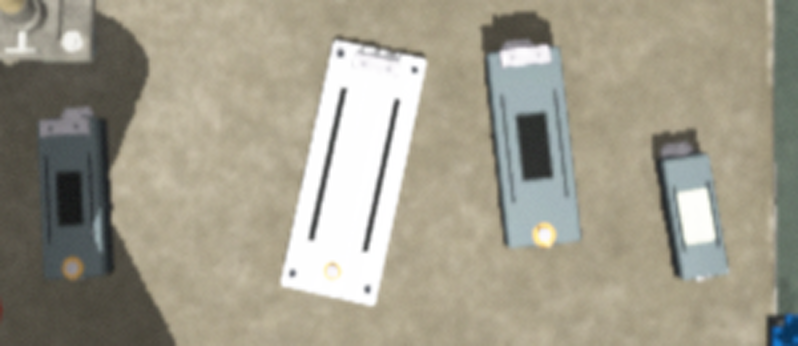

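```bash
cat > m.py <<'E'
from h import *
c=capture("top");W=cloud(c);Z=W[...,2];im=c["image"]
Z0=np.nan_to_num(Z)
def fit(n,r0,r1,c0,c1,lo,hi,L,B):
    m=np.zeros((400,640),bool);m[r0:r1,c0:c1]=True
    m&=(Z0>lo)&(Z0<hi)
    k,lab,st,_=cv2.connectedComponentsWithStats(m.astype(np.uint8))
    m=lab==1+np.argmax(st[1:,4])
    P=W[m][:,:2]
    (cx,cy),(a,b),ang=cv2.minAreaRect((P*1000).astype(np.float32))
    if a<b: ang-=90
    if ang>45: ang-=180
    if ang<-45: ang+=180
    y=np.radians(ang);ex=np.array([np.cos(y),np.sin(y)]);ey=np.array([-ex[1],ex[0]])
    ctr=np.array([cx,cy])/1000
    l=(P-ctr)@np.c_[ex,ey]
    # edge based yaw: per x-bin min/max y
    mids=[];
    for x in np.arange(-.4*L,.4*L,.006):
        s=l[abs(l[:,0]-x)<.003]
        if len(s)>5: mids.append((x,s[:,1].min(),s[:,1].max()))
    mids=np.array(mids)
    s1=np.polyfit(mids[:,0],mids[:,1],1);s2=np.polyfit(mids[:,0],mids[:,2],1)
    print(n,"rect",round(cx,1),round(cy,1),round(a,1),round(b,1),"yaw",round(ang,2),"edge dyaw",np.degrees([s1[0],s2[0]]).round(2),"edges",(s1[1]*1e3).round(1),(s2[1]*1e3).round(1),"lx",(np.percentile(l[:,0],[0.5,99.5])*1e3).round(1))
    return ctr,ex,ey,y
fits={}
for a in [("dock",185,300,270,335,.007,.016,.236,.09),("large",180,280,345,395,.044,.066,.18,.068),("medium",210,290,175,220,.038,.06,.146,.056),("small",225,290,410,450,.032,.05,.112,.044)]:
    fits[a[0]]=fit(*a)
# dock features: clip
ctr,ex,ey,y=fits["dock"]
m=np.zeros((400,640),bool);m[185:300,270:335]=True;m&=(Z0>.0175)&(Z0<.03)
l=(W[m][:,:2]-ctr)@np.c_[ex,ey];print("clip",(l.min(0)*1e3),l.max(0)*1e3,l.mean(0)*1e3,m.sum())
m=np.zeros((400,640),bool);m[275:300,270:335]=True;m&=(Z0>.0145)&(Z0<.02)
l=(W[m][:,:2]-ctr)@np.c_[ex,ey];print("pin",l.mean(0)*1e3,m.sum(), Z0[m].mean())
np.savez("w.npz",W=W)
for n,u0,u1,v0,v1 in[("dock",270,335,185,300),("large",345,395,180,280),("medium",175,220,210,290)]:
    cv2.imwrite(f"pics/z_{n}.png",cv2.resize(im[v0:v1,u0:u1],None,fx=5,fy=5,interpolation=cv2.INTER_CUBIC))
# lateral pole of lamp / tall things
for name,cond in [("cabinet left",W[380:400,0:130]),("can",W[275:320,125:175]),("lamp",W[150:210,130:210])]:
    w=cond.reshape(-1,3);print(name,np.nanmax(w[:,2]),np.nanmin(w,0),np.nanmax(w,0))
E
python3 m.py
```

```text
dock rect 504.2 11.4 90.1 236.2 yaw -11.18 edge dyaw [-0.04 -0.02] edges -44.2 44.1 lx [-116.6  116.7]
large rect 530.4 -154.9 180.0 68.7 yaw 6.95 edge dyaw [-0.3  -0.24] edges -33.2 33.2 lx [-88.8  89. ]
medium rect 475.5 271.0 145.7 57.6 yaw 4.62 edge dyaw [-0.38  0.37] edges -27.6 27.2 lx [-72.2  72. ]
small rect 467.9 -305.3 113.4 45.0 yaw 9.69 edge dyaw [-0.34  0.24] edges -21.1 22.0 lx [-55.   56.2]
clip [-111.35999555  -38.0237436 ] [109.39384782  39.23147931] [78.64072777  1.35352919] 122
pin [-100.34170453    0.61513243] 100 0.01599131316756629
cabinet left 0.011941293157940954 [-0.1547772   0.7374135  -0.76946393] [0.15486133 0.80379444 0.01194129]
can 0.18282918772950107 [ 0.169417    0.32495959 -0.76407451] [0.41957589 0.78168014 0.18282919]
lamp 0.3732604540080295 [ 0.58547549  0.25262491 -0.76877873] [0.87917228 0.78766191 0.37326045]
```

```bash
cat >> m.py <<'E'
for nm,h in (("dock",.012),("large",.05),("medium",.044)):
    ctr,ex,ey,y=fits[nm]
    l=(W[...,:2]-ctr)@np.c_[ex,ey]*1e3
    L={"dock":118,"large":90,"medium":73}[nm]
    m=(l[...,0]>L-40)&(l[...,0]<L+3)&(abs(l[...,1])<26)&(Z0>h+.007)
    print(nm,"clip",l[m].min(0),l[m].max(0),m.sum(),Z0[m].mean())
    m=(l[...,0]<-L+35)&(l[...,0]>-L)&(abs(l[...,1])<12)&(Z0>h+.0025)
    print(nm,"pin",l[m].mean(0),(l[m].min(0)+l[m].max(0))/2,m.sum(),Z0[m].mean())
E
python3 m.py|tail -6
```

```text
dock clip [ 94.58673682 -21.88590082] [108.78736577  21.73242887] 98 0.023542685281461292
dock pin [-96.78104645  -0.294913  ] [-101.074402      1.21660404] 27 0.016878272906847663
large clip [ 75.77106434 -21.48639372] [90.00762594 22.29328   ] 101 0.06112836485790198
large pin [-77.75355341  -0.9230427 ] [-72.36109765   0.81310337] 30 0.05489035659551966
medium clip [ 58.93361582 -21.99024216] [72.9272026 21.6551427] 103 0.05549820739383949
medium pin [-57.82407947  -1.24894606] [-54.62760899  -0.16065026] 43 0.04827841835572317
```

View pics/z_dock.png

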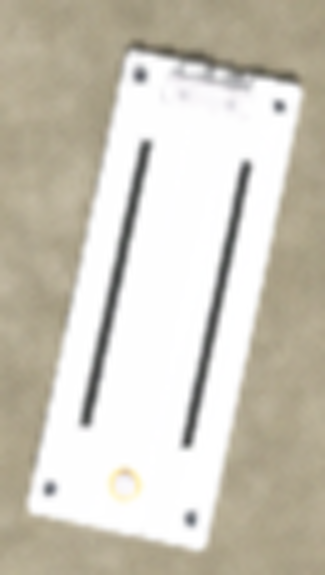

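```bash
cat >> h.py <<'E'
from scipy.spatial.transform import Rotation as Ro
def ori(yaw):  # tool z down, tool x at azimuth yaw-90deg
    a=yaw-np.pi/2
    x=[np.cos(a),np.sin(a),0];z=[0,0,-1];y=np.cross(z,x)
    return Ro.from_matrix(np.c_[x,y,z]).as_quat()
def st(s=""):
    print(s,"t%.2f"%current_clock(),"p",np.round(current_position(),4),"F",np.round(current_force(),2),"gap",round(current_finger_gap(),4),flush=True)
DY=np.radians(-11.2); DX=np.array([np.cos(DY),np.sin(DY)]); SEAT=np.array([.5042,.0114])+.00175*DX
def pick(xy,yaw,h,zs=.2):
    o=ori(yaw)
    move_ptp([*xy,zs],o); st("above")
    servo_line([*xy,h],o,rate=.15); st("down")
    move_gripper(0.0); st("grip")
    servo_line([*xy,zs],o,rate=.2); st("lift")
E
python3 - <<'E'
from h import *
st()
move_ptp([.12,.45,.33],ori(np.radians(77))); st("r")
print(current_joint_pos())
o=ori(np.radians(6.7)); print(inverse_kinematics([.53,-.155,.2],o),inverse_kinematics([*SEAT,.2],ori(DY)))
move_ptp([.45,0,.3],o); st("w")
pick([.530,-.155],np.radians(6.7),.018)
c=capture("top");cv2.imwrite("pics/lift1.png",c["image"])
E
```

```text
t1.00 p [0.1337 0.5849 0.1842] F [-0.82 -0.63 -1.09] gap 0.0878
r t2.35 p [0.12   0.4501 0.3297] F [ 0.65  0.6  -0.68] gap 0.0878
[1.16175318e+00 5.13236417e-02 1.55448809e+00 2.63970070e-05
 1.53603102e+00 1.38759702e+00]
[-4.09618129e-01  2.75868140e-01  1.59341591e+00 -4.44089210e-16
  1.27230860e+00  1.04424114e+00] [-1.14722135e-01  2.07991594e-01  1.68755583e+00 -4.44089210e-16
  1.24604523e+00  1.65155107e+00]
w t4.37 p [0.45   0.0007 0.3   ] F [-0.   -0.18 -0.58] gap 0.088
above t5.18 p [ 0.5299 -0.1539  0.2005] F [-0.73  0.3  -0.42] gap 0.0879
down t6.55 p [ 0.5307 -0.1552  0.0188] F [-0.08 -1.34  0.22] gap 0.0884
grip t7.89 p [ 0.53  -0.155  0.018] F [-0.34 -0.51 -0.48] gap 0.0
lift t8.95 p [ 0.5291 -0.1546  0.1989] F [ 0.66 -0.31  0.42] gap 0.0004
```

View pics/lift1.png

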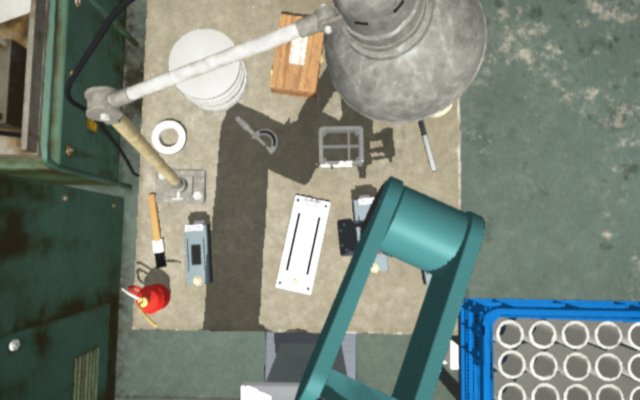

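Run:
```python
from h import *
c=capture("top");print(proj(c,[.53,-.155,.2]),proj(c,[.53,-.155,.05]));W=cloud(c)
print(current_joint_pos(),Ro.from_quat(current_orientation()).as_matrix().round(2).tolist())
im=c["image"][180:300,320:450];cv2.imwrite("pics/a.png",cv2.resize(im,None,fx=5,fy=5))
for u,v in[(350,235),(360,220),(375,230),(362,205)]:print(u,v,W[v,u])
s=capture("side");cv2.imwrite("pics/b.png",cv2.resize(s["image"][120:320,180:440],None,fx=3,fy=3))
print(proj(s,[.53,-.155,.2]))
```

```text
[377.69693529 233.92017326] [370.31626034 234.38667729]
[-4.09648086e-01  2.77315686e-01  1.59530245e+00 -3.73497675e-05
  1.27188825e+00  1.04426449e+00] [[0.12, -0.99, -0.0], [-0.99, -0.12, 0.0], [-0.0, 0.0, -1.0]]
350 235 [ 0.52579605 -0.08710545  0.35873101]
360 220 [ 0.5536787  -0.10675748  0.3313753 ]
375 230 [ 0.5297026  -0.09532124  0.67429302]
362 205 [ 0.60153353 -0.13425699  0.04870428]
[300.33298016 178.66408328]
```

View pics/a.png

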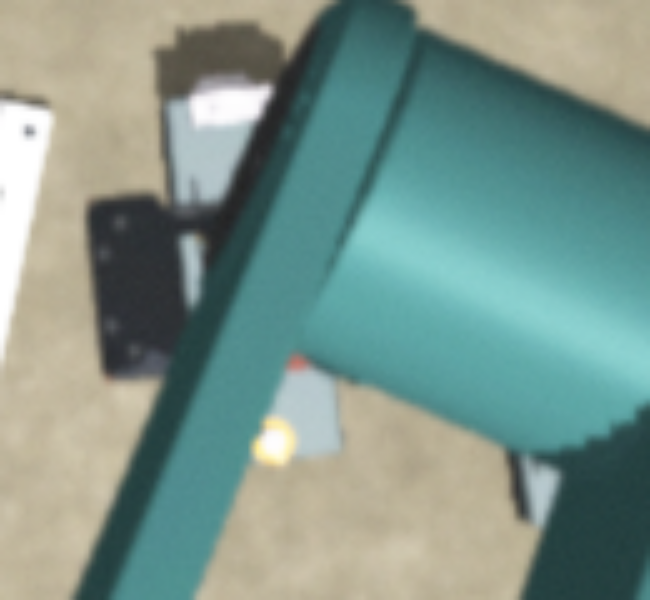

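View pics/b.png

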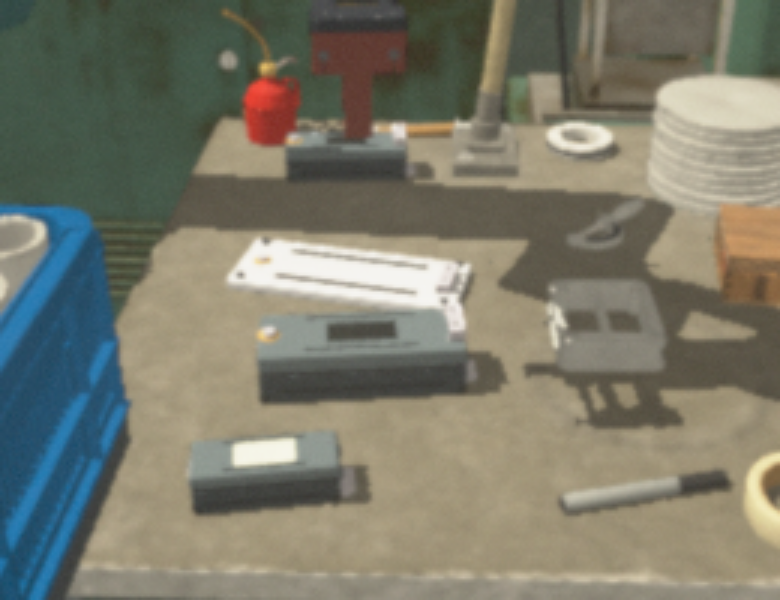

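Run:
```python
from h import *
o=ori(np.radians(6.7))
move_gripper(.088);st("open")
servo_line([.530,-.155,.018],o,rate=.15,contact_N=8); st("down")
s=capture("side");cv2.imwrite("pics/c.png",cv2.resize(s["image"][120:320,180:440],None,fx=3,fy=3))
move_gripper(.064);st("64")
s=capture("side");cv2.imwrite("pics/d.png",cv2.resize(s["image"][120:320,180:440],None,fx=3,fy=3))
```

```text
open t10.47 p [ 0.53  -0.155  0.2  ] F [-0.28 -0.72  0.65] gap 0.0881
down t11.84 p [ 0.5307 -0.1553  0.0187] F [ 0.48 -0.09 -0.3 ] gap 0.0878
64 t12.47 p [ 0.53  -0.155  0.018] F [ 0.7  -0.98  0.42] gap 0.0637
```

View pics/c.png

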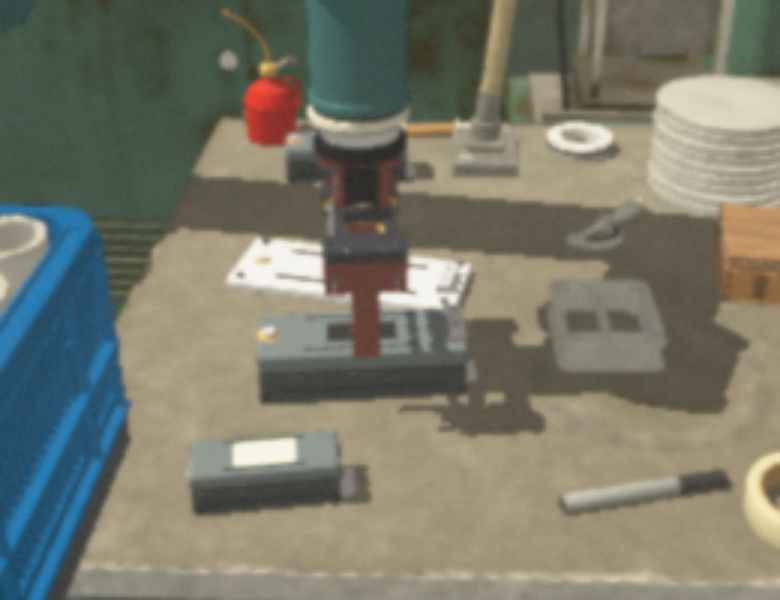

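View pics/d.png

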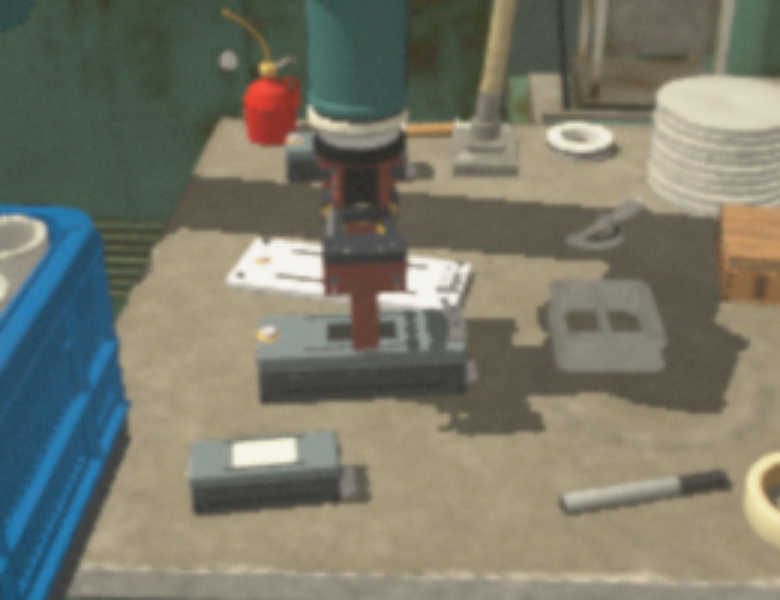

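Run:
```python
from h import *
s=capture("side");W=cloud(s)
for z in(.018,.03,.04,.05,.06):print(z,proj(s,[.53,-.195,z]).round(1))
for v in range(205,246,3):print(v,W[v,302].round(4))
print(W[250,302],W[275,270],W[270,330])
```

```text
0.018 [300.6 249. ]
0.03 [300.5 245.3]
0.04 [300.4 242.1]
0.05 [300.3 238.8]
0.06 [300.2 235.6]
205 [ 0.5405 -0.2426  0.1765]
208 [ 0.5402 -0.2418  0.1681]
211 [ 0.5394 -0.2343  0.1558]
214 [ 0.5394 -0.2361  0.1488]
217 [ 0.5391 -0.2341  0.1394]
220 [ 0.5358 -0.1993  0.1093]
223 [ 0.5356 -0.1997  0.1008]
226 [ 0.5351 -0.1959  0.0895]
229 [ 0.5348 -0.1942  0.0795]
232 [ 0.5346 -0.1942  0.0705]
235 [ 0.5345 -0.1947  0.0617]
238 [ 0.5335 -0.1863  0.0466]
241 [ 0.5336 -0.1889  0.039 ]
244 [ 0.5333 -0.1876  0.0287]
[ 0.53283126 -0.18677656  0.00886782] [ 0.47212494 -0.3226748   0.03953003] [ 0.6068383  -0.25560606  0.00185108]
```

Run:
```python
from h import *
o=ori(np.radians(6.7))
move_gripper(.088)
for z in(0.0,-.018):
    print(servo_line([.530,-.155,z],o,rate=.08,contact_N=6)); st("down")
    s=capture("side");W=cloud(s)
    print([ (v,*W[v,302].round(3)[1:]) for v in range(230,256,2)])
cv2.imwrite("pics/e.png",cv2.resize(s["image"][170:320,220:400],None,fx=4,fy=4))
```

```text
False
down t13.52 p [ 0.5293 -0.1547 -0.0007] F [0.2  0.59 0.47] gap 0.0877
[(230, np.float64(-0.21), np.float64(0.087)), (232, np.float64(-0.21), np.float64(0.081)), (234, np.float64(-0.208), np.float64(0.074)), (236, np.float64(-0.206), np.float64(0.066)), (238, np.float64(-0.205), np.float64(0.06)), (240, np.float64(-0.205), np.float64(0.054)), (242, np.float64(-0.208), np.float64(0.05)), (244, np.float64(-0.205), np.float64(0.042)), (246, np.float64(-0.187), np.float64(0.022)), (248, np.float64(-0.188), np.float64(0.016)), (250, np.float64(-0.188), np.float64(0.01)), (252, np.float64(-0.19), np.float64(0.004)), (254, np.float64(-0.194), np.float64(0.002))]
False
down t13.94 p [ 0.5296 -0.1548 -0.0184] F [-0.49  0.81 -0.2 ] gap 0.0878
[(230, np.float64(-0.234), np.float64(0.103)), (232, np.float64(-0.212), np.float64(0.082)), (234, np.float64(-0.212), np.float64(0.076)), (236, np.float64(-0.211), np.float64(0.07)), (238, np.float64(-0.209), np.float64(0.062)), (240, np.float64(-0.209), np.float64(0.056)), (242, np.float64(-0.208), np.float64(0.049)), (244, np.float64(-0.207), np.float64(0.042)), (246, np.float64(-0.206), np.float64(0.036)), (248, np.float64(-0.207), np.float64(0.03)), (250, np.float64(-0.204), np.float64(0.022)), (252, np.float64(-0.193), np.float64(0.007)), (254, np.float64(-0.192), np.float64(-0.0))]
```

View pics/e.png

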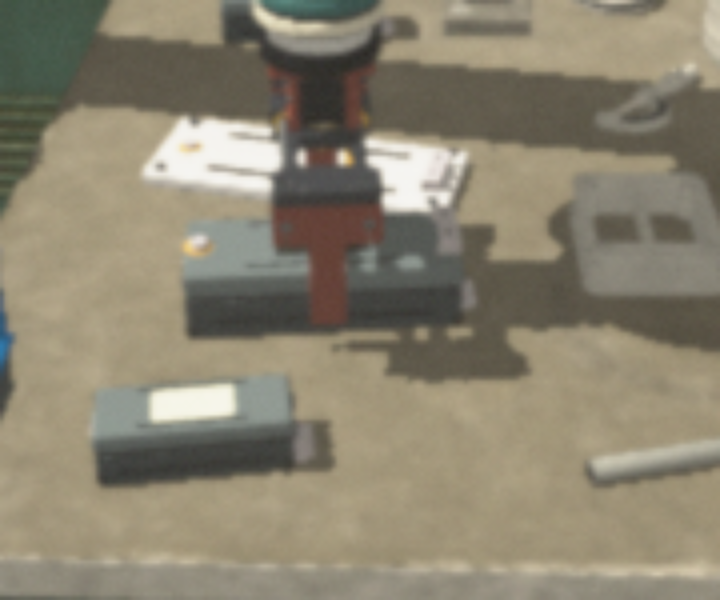

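```bash
sed -i 's/^def pick/ZO=-.0385\ndef pick/' h.py
python3 - <<'E'
from h import *
o=ori(np.radians(6.7))
move_gripper(0);st("grip")
p=current_position()
servo_line([.53,-.155,.01],o,rate=.15); st("lift")
s=capture("side");cv2.imwrite("pics/f.png",cv2.resize(s["image"][120:320,180:440],None,fx=3,fy=3))
E
```

```text
grip t14.44 p [ 0.5303 -0.1552 -0.0177] F [ 0.22 -1.38  2.35] gap 0.068
lift t14.78 p [ 0.5303 -0.1551  0.01  ] F [-0.08  0.41 -5.78] gap 0.0678
```

View pics/f.png

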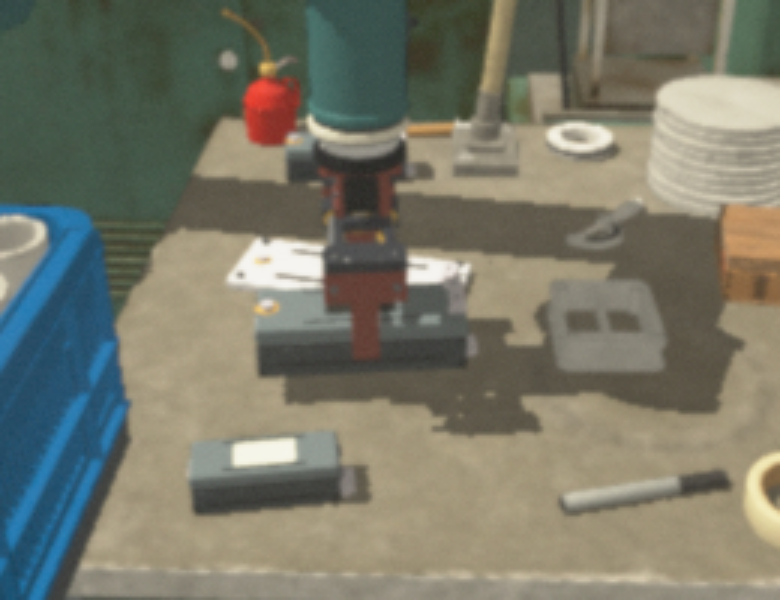

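```bash
cat >> h.py <<'E'
def lid(zt,win,L,B,cam="side",ref=None):
    """fit case top at height zt near xy win (x0,x1,y0,y1); report in frame of ref seat"""
    c=capture(cam);W=cloud(c);m=(abs(W[...,2]-zt)<.005)
    m&=(W[...,0]>win[0])&(W[...,0]<win[1])&(W[...,1]>win[2])&(W[...,1]<win[3])
    P=W[m][:,:2]
    (cx,cy),(a,b),ang=cv2.minAreaRect((P*1000).astype(np.float32))
    if a<b: ang-=90;a,b=b,a
    ang=(ang+90)%180-90
    d=(np.array([cx,cy])/1e3-SEAT)@np.c_[DX,[-DX[1],DX[0]]]*1e3
    print(cam,"lid n",m.sum(),"c",round(cx,1),round(cy,1),"size",round(a,1),round(b,1),"yaw",round(ang,2),"in dock frame",d.round(1),flush=True)
    return c,np.array([cx,cy])/1e3,ang
E
python3 - <<'E'
from h import *
od=ori(DY); p=SEAT-.024*DX
servo_line([.53,-.155,.06],None,rate=.15)
servo_line([*p,.06],od,rate=.15); st("over")
lid(.08+.05,(.3,.75,-.15,.2),.18,.068)
print(servo_line([*p,-.010],od,rate=.05,contact_N=4)); st("set")
c,_,_=lid(.062,(.3,.75,-.15,.2),.18,.068)
cv2.imwrite("pics/g.png",cv2.resize(c["image"][120:320,180:440],None,fx=3,fy=3))
E
```

```text
over t16.64 p [0.4827 0.0153 0.0599] F [ 0.53  0.09 -6.1 ] gap 0.068
side lid n 537 c 478.3 10.9 size 179.4 82.3 yaw -10.14 in dock frame [-27.1  -5.6]
True
set t17.89 p [ 0.4821  0.0157 -0.0059] F [0.89 0.2  3.57] gap 0.068
side lid n 541 c 479.1 14.5 size 177.8 87.4 yaw -11.04 in dock frame [-26.9  -1.9]
```

View pics/g.png

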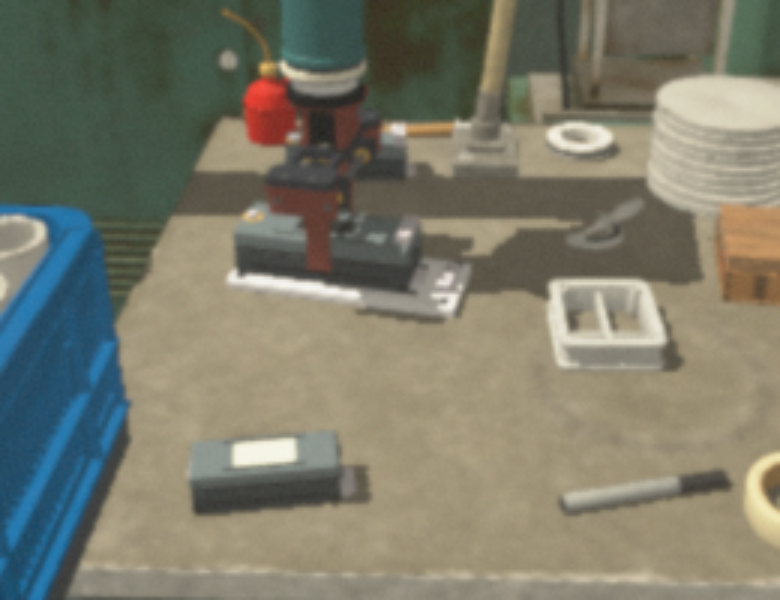

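Run:
```python
from h import *
p=SEAT+.008*DX
print(servo_line([*p,-.006],ori(DY),rate=.03,contact_N=18)); st("slid")
q=(np.array(current_position())[:2]-SEAT)@np.c_[DX,[-DX[1],DX[0]]];print(q)
c,_,_=lid(.062,(.3,.75,-.15,.2),.18,.068)
cv2.imwrite("pics/h.png",cv2.resize(c["image"][150:300,220:380],None,fx=5,fy=4))
```

```text
True
slid t18.36 p [ 0.4818  0.0158 -0.006 ] F [-1.06  0.03  4.86] gap 0.0677
[-2.45700619e-02 -2.25958603e-05]
side lid n 543 c 479.3 15.9 size 177.9 90.7 yaw -11.33 in dock frame [-27.1  -0.4]
```

View pics/h.png

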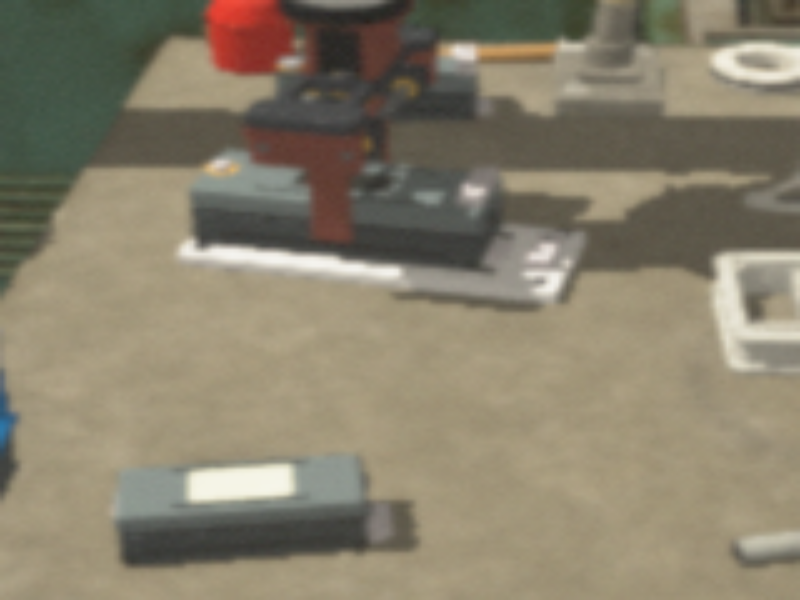

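Run:
```python
from h import *
move_gripper(.085);st("open")
move_gripper(0);st("regrip")
c=np.array(current_position())
for k in range(3):
    z=-.0055
    p=SEAT+(-.024+.006*(k+1))*DX
    r=servo_line([*p,z],ori(DY),rate=.03,contact_N=15); st(r)
    print((np.array(current_position())[:2]-SEAT)@np.c_[DX,[-DX[1],DX[0]]])
    if r:break
lid(.062,(.3,.75,-.15,.2),.18,.068)
```

```text
open t18.90 p [ 0.4806  0.0159 -0.0068] F [ 0.48  0.34 -0.07] gap 0.0849
regrip t19.31 p [ 0.4806  0.0159 -0.0067] F [ 0.92  0.56 -0.25] gap 0.0677
False t19.72 p [ 0.4887  0.0144 -0.0056] F [ 0.66 -0.31 -4.57] gap 0.0679
[-1.75203151e-02 -2.08219522e-05]
False t20.07 p [ 0.4951  0.0132 -0.0054] F [ 0.85 -0.94 -5.39] gap 0.0683
[-1.10611574e-02  3.18503137e-05]
False t20.42 p [ 0.5008  0.0121 -0.0054] F [ 0.77  0.23 -4.76] gap 0.0675
[-5.19321126e-03 -1.19414943e-07]
side lid n 561 c 497.4 11.1 size 181.4 88.7 yaw -9.02 in dock frame [-8.4 -1.6]
```

Run:
```python
from h import *
for x,n in((.000,14),(.004,16),(.010,20)):
    p=SEAT+x*DX
    r=servo_line([*p,-.0064],ori(DY),rate=.03,contact_N=n); st(r)
    print((np.array(current_position())[:2]-SEAT)@np.c_[DX,[-DX[1],DX[0]]])
    if r:break
c,_,_=lid(.062,(.3,.75,-.15,.2),.18,.068)
cv2.imwrite("pics/i.png",cv2.resize(c["image"][150:300,220:380],None,fx=5,fy=4))
```

```text
False t20.82 p [ 0.5032  0.0115 -0.0067] F [-6.06  0.97  2.16] gap 0.0679
[-0.00272903 -0.0001004 ]
True t21.02 p [ 0.5028  0.0116 -0.0068] F [-1.21  0.18  4.69] gap 0.0677
[-3.15428410e-03 -7.97743211e-05]
side lid n 539 c 501.0 10.8 size 181.8 88.8 yaw -6.43 in dock frame [-4.7 -1.2]
```

View pics/i.png

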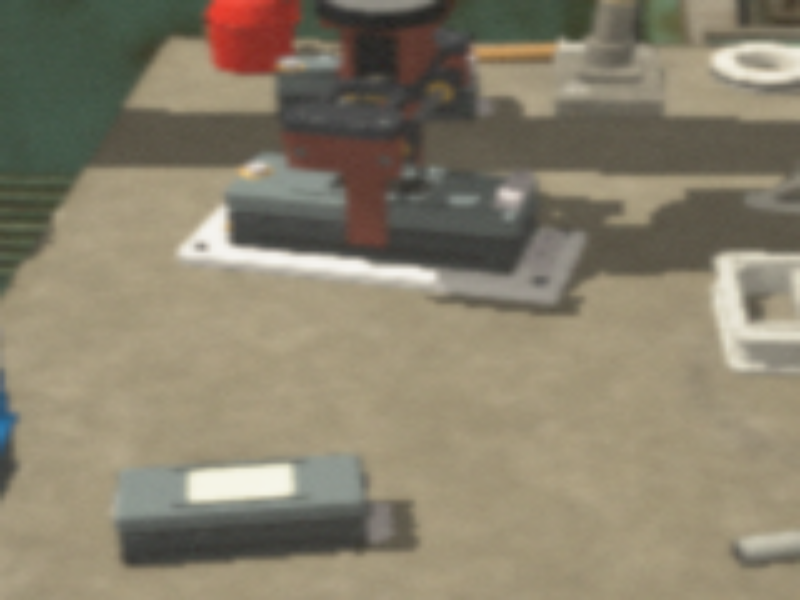

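```bash
cat >> h.py <<'E'
def inc(xs,z,lim=30,cross=0.0,rate=.02):
    ey=np.array([-DX[1],DX[0]])
    for x in xs:
        p=SEAT+x*DX+cross*ey
        servo_line([*p,z],ori(DY),rate=rate)
        f=np.array(current_force());q=(np.array(current_position())[:2]-SEAT)@np.c_[DX,ey]*1e3
        fx=f[:2]@DX
        print("tgt %.1f"%(x*1e3),"pos",q.round(2),"fx %.1f fz %.1f"%(fx,f[2]),"z %.4f"%current_position()[2],flush=True)
        if -fx>lim: break
E
python3 - <<'E'
from h import *
inc(np.arange(-.001,.007,.001),-.0066,25)
c,_,_=lid(.062,(.3,.75,-.15,.2),.18,.068);st()
E
```

```text
tgt -1.0 pos [-2.5  -0.08] fx -4.3 fz 4.3 z -0.0068
tgt 0.0 pos [-2.59 -0.08] fx -7.9 fz 6.3 z -0.0068
tgt 1.0 pos [-2.66 -0.1 ] fx -11.0 fz 9.0 z -0.0068
tgt 2.0 pos [-2.74 -0.07] fx -13.0 fz 12.7 z -0.0068
tgt 3.0 pos [-2.72 -0.09] fx -14.9 fz 14.7 z -0.0068
tgt 4.0 pos [-2.67 -0.08] fx -17.5 fz 17.0 z -0.0069
tgt 5.0 pos [-2.62 -0.11] fx -17.6 fz 18.7 z -0.0069
tgt 6.0 pos [-2.57 -0.1 ] fx -19.7 fz 20.9 z -0.0070
side lid n 542 c 499.0 9.7 size 182.2 85.8 yaw -9.95 in dock frame [-6.5 -2.7]
 t23.26 p [ 0.5034  0.0114 -0.007 ] F [-20.06   4.35  21.05] gap 0.0677
```

Run:
```python
from h import *
move_gripper(.085);st("open")
p=SEAT-.003*DX
servo_line([*p,.11],None,rate=.25)
move_ptp([.42,-.25,.15],ori(0)); st()
lid(.062,(.3,.75,-.15,.2),.18,.068)
c,_,_=lid(.062,(.3,.75,-.15,.2),.18,.068,cam="top")
W=cloud(c);ey=np.array([-DX[1],DX[0]])
l=(W[...,:2]-SEAT)@np.c_[DX,ey]*1e3
m=(abs(l[...,1])<12)&(l[...,0]<-88)&(l[...,0]>-112)
print(np.c_[l[m],W[m][:,2]*1e3].round(1)[::1].tolist())
cv2.imwrite("pics/j.png",cv2.resize(c["image"][180:310,265:345],None,fx=6,fy=4.6))
s=capture("side");cv2.imwrite("pics/k.png",cv2.resize(s["image"][180:270,230:350],None,fx=6.5,fy=6.5))
```

```text
open t23.75 p [ 0.5126  0.0097 -0.0066] F [-0.04  0.2   0.21] gap 0.0852
 t25.44 p [ 0.4197 -0.2489  0.1489] F [0.53 0.25 0.98] gap 0.0851
side lid n 672 c 499.4 10.2 size 179.3 69.9 yaw -11.61 in dock frame [-6.2 -2.1]
top lid n 1931 c 503.1 12.8 size 179.8 67.9 yaw -11.08 in dock frame [-3.1  1.2]
[[-89.3, 11.5, 67.7], [-89.6, 9.6, 60.0], [-88.6, 7.0, 64.0], [-92.1, 11.3, 62.3], [-91.3, 8.8, 65.8], [-90.8, 6.5, 65.6], [-90.4, 4.2, 64.5], [-90.3, 2.0, 61.0], [-89.1, -0.6, 67.5], [-89.3, -2.7, 60.7], [-88.7, -5.1, 61.1], [-88.2, -7.4, 60.8], [-99.3, 10.9, 11.4], [-94.9, 6.7, 48.4], [-94.4, 4.4, 48.2], [-92.3, 1.4, 63.4], [-91.9, -0.9, 62.8], [-91.7, -3.2, 60.0], [-91.2, -5.5, 59.9], [-90.7, -7.9, 59.7], [-90.0, -10.3, 61.5], [-101.2, 10.1, 16.7], [-100.8, 7.7, 15.1], [-100.9, 5.5, 9.6], [-100.0, 3.0, 13.0], [-99.8, 0.6, 10.0], [-99.2, -1.9, 10.8], [-94.5, -5.7, 50.2], [-93.0, -8.4, 60.1], [-92.3, -10.8, 61.2], [-104.4, 9.9, 9.6], [-103.6, 7.4, 11.8], [-102.9, 4.9, 13.1], [-102.7, 2.5, 10.8], [-102.2, 0.1, 10.5], [-101.3, -2.5, 13.5], [-101.3, -4.8, 8.6], [-100.4, -7.3, 12.2], [-99.8, -9.8, 12.6], [-106.7, 11.6, 15.4], [-106.4, 9.2, 12.8], [-106.2, 6.9, 10.5], [-105.7, 4.5, 10.1], [-104.8, 1.9, 13.2], [-104.4, -0.5, 11.8], [-104.0, -2.9, 11.1], [-103.3, -5.4, 12.7], [-103.0, -7.8, 10.9], [-102.7, -10.2, 8.4], [-109.6, 11.2, 11.3], [-109.1, 8.8, 11.0], [-108.3, 6.2, 13.2], [-107.6, 3.7, 14.8], [-107.4, 1.4, 11.6], [-107.0, -1.0, 10.8], [-105.8, -3.6, 16.1], [-105.7, -6.0, 12.8], [-105.8, -8.2, 7.4], [-104.6, -10.9, 13.3], [-111.8, 10.6, 13.2], [-111.3, 8.2, 12.6], [-111.4, 6.0, 7.3], [-110.5, 3.4, 10.5], [-109.7, 0.8, 12.9], [-109.6, -1.5, 9.1], [-108.5, -4.1, 14.3], [-107.9, -6.6, 14.9], [-107.6, -8.9, 12.5], [-106.9, -11.4, 14.3], [-111.7, -4.4, 7.6], [-111.2, -6.8, 7.4], [-110.1, -9.4, 12.2], [-109.8, -11.8, 9.9]]
```

View pics/j.png

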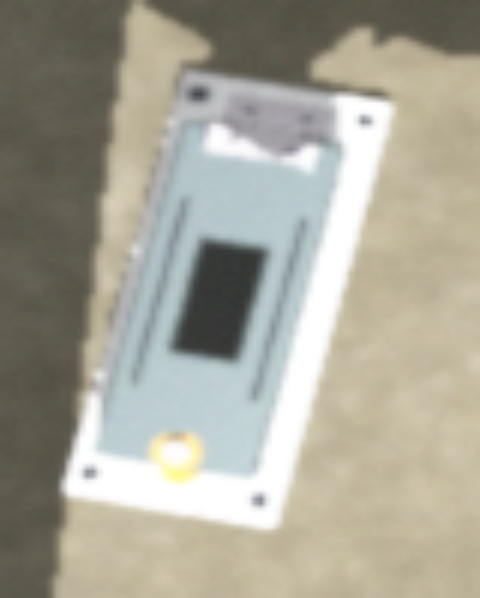

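View pics/k.png

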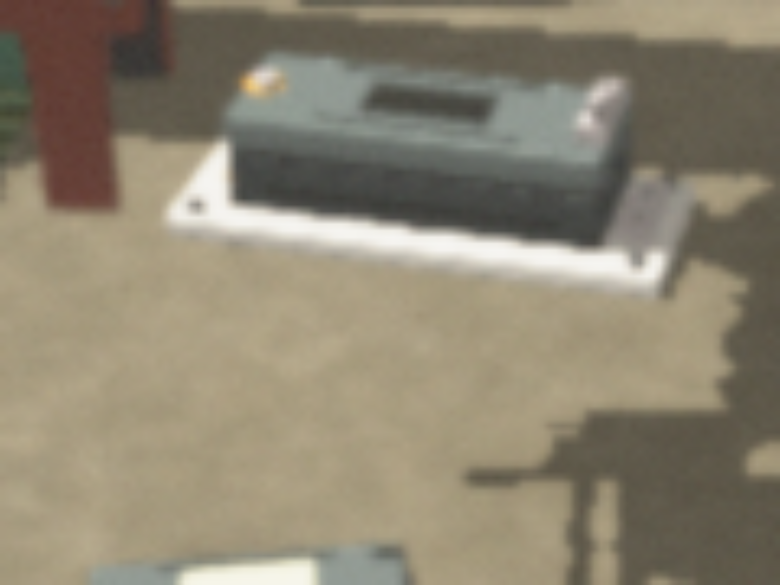

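```bash
cat >> h.py <<'E'
EY=np.array([-DX[1],DX[0]])
def dpos(): return (np.array(current_position())[:2]-SEAT)@np.c_[DX,EY]*1e3
def push(x0,x1,z,step=.001,cross=0.0,fzt=-2.,lim=32,xstop=None,k=3e-5,rate=.02):
    x=x0
    while x<=x1+1e-9:
        p=SEAT+x*DX+cross*EY
        servo_line([*p,z],ori(DY),rate=rate)
        f=np.array(current_force());fx=f[:2]@DX
        print("tgt %.1f"%(x*1e3),"pos",dpos().round(2),"fx %.1f fy %.1f fz %.1f"%(fx,f[:2]@EY,f[2]),"zt %.4f z %.4f"%(z,current_position()[2]),"t%.1f"%current_clock(),flush=True)
        if -fx>lim or (xstop and dpos()[0]>xstop): break
        z+=np.clip((f[2]-fzt)*k,-.0004,.0006)
        x+=step
    return z
E
python3 - <<'E'
from h import *
p=SEAT-.003*DX-.001*EY
servo_line([.42,-.25,.2],None,rate=.3)
move_ptp([*p,.11],ori(DY))
servo_line([*p,-.0066],ori(DY),rate=.15);st("down")
move_gripper(0);st("grip")
push(-.002,.007,-.0064)
st()
E
```

```text
down t27.94 p [ 0.5035  0.0102 -0.006 ] F [-0.   -0.06 -0.72] gap 0.0851
grip t28.35 p [ 0.5034  0.0109 -0.0058] F [-0.62  1.74  6.55] gap 0.0676
tgt -2.0 pos [-2.6 -0.6] fx -2.9 fy -3.8 fz 8.1 zt -0.0064 z -0.0058 t28.6
tgt -1.0 pos [-2.66 -0.61] fx -4.2 fy -2.5 fz 6.9 zt -0.0061 z -0.0058 t28.9
tgt 0.0 pos [-2.76 -0.63] fx -6.6 fy -2.4 fz 7.2 zt -0.0058 z -0.0058 t29.1
tgt 1.0 pos [-2.84 -0.61] fx -7.5 fy -2.2 fz 6.1 zt -0.0056 z -0.0058 t29.4
tgt 2.0 pos [-2.89 -0.62] fx -9.6 fy -2.7 fz 6.3 zt -0.0053 z -0.0058 t29.6
tgt 3.0 pos [-2.78 -0.58] fx -8.8 fy -2.5 fz 4.8 zt -0.0051 z -0.0057 t29.9
tgt 4.0 pos [-2.31 -0.55] fx -9.3 fy -1.3 fz 4.2 zt -0.0049 z -0.0057 t30.1
tgt 5.0 pos [-1.79 -0.53] fx -10.6 fy -1.4 fz 4.5 zt -0.0047 z -0.0056 t30.4
tgt 6.0 pos [-0.81 -0.5 ] fx -10.1 fy -0.8 fz 1.4 zt -0.0045 z -0.0056 t30.6
tgt 7.0 pos [-0.38 -0.51] fx -11.3 fy -1.4 fz 2.7 zt -0.0044 z -0.0056 t30.9
 t30.85 p [ 0.5054  0.0106 -0.0056] F [-11.35   0.77   2.65] gap 0.0682
```

Run:
```python
from h import *
push(.009,.023,-.0043,step=.002,lim=24,rate=.03)
move_gripper(.085);st("open")
p=dpos();print(p)
```

```text
tgt 9.0 pos [ 0.53 -0.51] fx -13.0 fy -0.3 fz 4.1 zt -0.0043 z -0.0057 t31.1
tgt 11.0 pos [ 0.61 -0.52] fx -16.1 fy -1.2 fz 5.4 zt -0.0041 z -0.0058 t31.4
tgt 13.0 pos [ 0.78 -0.55] fx -18.4 fy -1.7 fz 5.9 zt -0.0039 z -0.0058 t31.6
tgt 15.0 pos [ 1.01 -0.56] fx -20.5 fy -0.6 fz 8.1 zt -0.0037 z -0.0059 t31.9
tgt 17.0 pos [ 1.35 -0.61] fx -23.3 fy -1.3 fz 7.5 zt -0.0034 z -0.0059 t32.1
tgt 19.0 pos [ 1.79 -0.6 ] fx -25.9 fy 0.3 fz 9.3 zt -0.0031 z -0.0059 t32.4
open t32.84 p [ 0.5254  0.0072 -0.0028] F [-0.32 -0.14 -0.13] gap 0.0853
[1.98470657e+01 8.75679206e-03]
```

```bash
cat >> h.py <<'E'
def look(tag):
    c=capture("top")
    cv2.imwrite(f"pics/{tag}t.png",cv2.resize(c["image"][180:310,265:345],None,fx=6,fy=4.6))
    s=capture("side");cv2.imwrite(f"pics/{tag}s.png",cv2.resize(s["image"][150:270,230:350],None,fx=5.5,fy=4.9))
    return c
E
python3 - <<'E'
from h import *
p=dpos()
P=np.array(current_position());servo_line([P[0],P[1],.06],None,rate=.25)
o=ori(np.radians(4.6));xy=[.4755,.2710]
move_ptp([*xy,.08],o);st("above med")
look("m1")
c,_,_=lid(.062,(.3,.75,-.15,.15),.18,.068,cam="top")
W=cloud(c);l=(W[...,:2]-SEAT)@np.c_[DX,EY]*1e3
m=(abs(l[...,1])<5)&(l[...,0]<-98)&(l[...,0]>-104);print("pin z",np.median(W[m][:,2]),W[m][:,2].round(4))
E
```

```text
above med t34.29 p [0.4754 0.27   0.0793] F [-0.83 -0.99  0.12] gap 0.0849
top lid n 1949 c 504.5 12.1 size 179.9 68.1 yaw -11.12 in dock frame [-1.6  0.7]
pin z 0.01574509139543376 [0.0145 0.0164 0.0161 0.01   0.0141 0.0184 0.0157]
```

View pics/m1t.png

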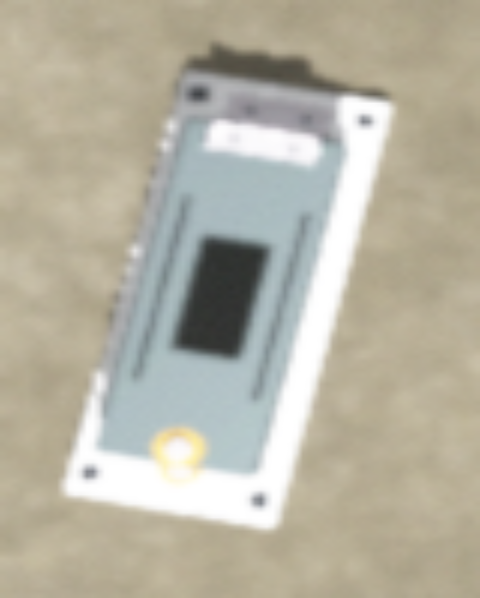

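View pics/m1s.png

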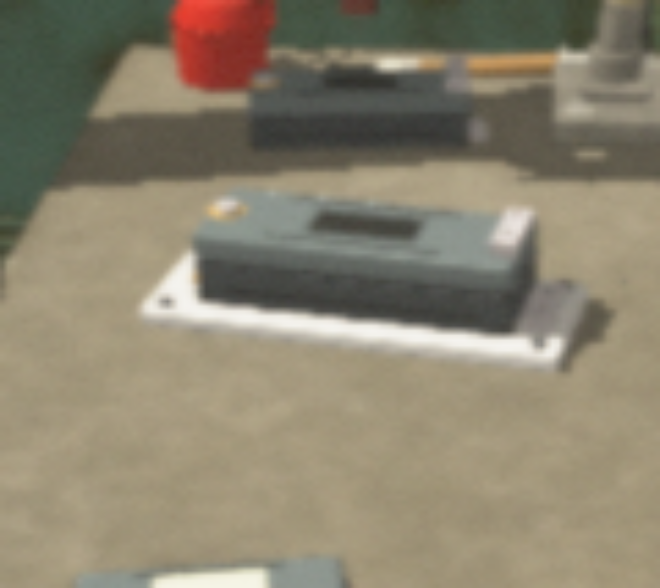

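Run:
```python
from h import *
o=ori(np.radians(4.6));xy=[.4755,.2710]
print(servo_line([*xy,-.0225],o,rate=.15,contact_N=8));st("down")
move_gripper(0);st("grip")
servo_line([*xy,.08],o,rate=.25);st("lift")
p=SEAT-.024*DX-.0007*EY
servo_line([*p,.08],ori(DY),rate=.25);st("over")
print(servo_line([*p,.0375],ori(DY),rate=.05,contact_N=4)); st("set")
s,_,_=lid(.106,(.3,.75,-.15,.15),.146,.056)
cv2.imwrite("pics/n.png",cv2.resize(s["image"][150:270,230:350],None,fx=5.5,fy=4.9))
```

```text
False
down t35.27 p [ 0.4762  0.2711 -0.022 ] F [-0.34 -0.4  -0.07] gap 0.0852
grip t35.83 p [ 0.4757  0.2711 -0.0221] F [-1.08 -0.44  4.76] gap 0.0561
lift t36.39 p [0.4745 0.2706 0.079 ] F [-0.41 -0.82 -5.77] gap 0.0557
over t37.57 p [0.4816 0.0158 0.0795] F [-1.04 -0.38 -5.58] gap 0.0554
True
set t38.33 p [0.4817 0.0152 0.0396] F [-0.53  0.34  3.39] gap 0.0554
side lid n 377 c 477.7 10.7 size 147.6 71.8 yaw -2.65 in dock frame [-27.6  -5.8]
```

View pics/n.png

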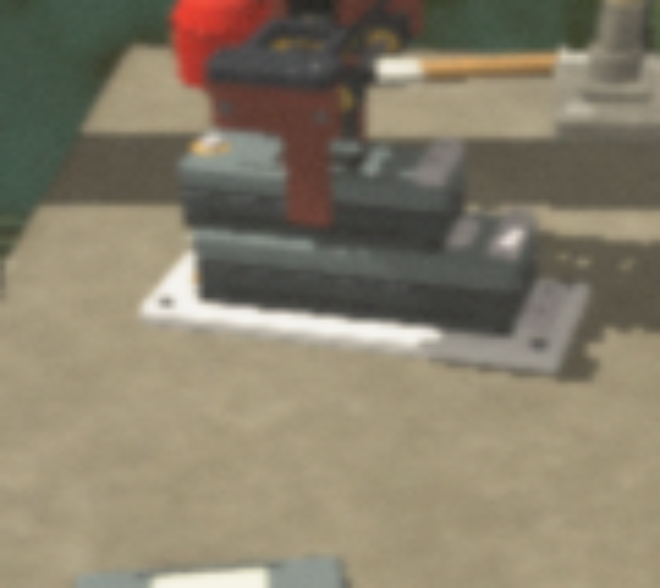

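Run:
```python
from h import *
move_gripper(.064);move_gripper(0);st("regrip")
z=current_position()[2]; c=-.0007
servo_line([*(SEAT-.007*DX+c*EY),z+.0006],ori(DY),rate=.04);st("slid")
z=push(-.004,.020,z+.0006,step=.002,cross=c,lim=20,rate=.04,k=4e-5)
print(z)
```

```text
regrip t39.05 p [0.4801 0.0154 0.0389] F [ 0.08  1.35 -2.15] gap 0.0561
slid t39.67 p [0.4985 0.0117 0.0393] F [-2.95 -0.25 -1.38] gap 0.0558
tgt -4.0 pos [-5.41 -0.78] fx -4.2 fy 0.1 fz 0.4 zt 0.0395 z 0.0392 t39.9
tgt -2.0 pos [-4.13 -0.78] fx -5.3 fy -0.4 fz -0.1 zt 0.0396 z 0.0391 t40.2
tgt 0.0 pos [-2.8  -0.79] fx -8.4 fy 0.2 fz 0.1 zt 0.0397 z 0.0391 t40.4
tgt 2.0 pos [-2.74 -0.78] fx -11.9 fy 0.1 fz 3.3 zt 0.0398 z 0.0390 t40.7
tgt 4.0 pos [-2.68 -0.8 ] fx -14.7 fy 0.1 fz 6.0 zt 0.0400 z 0.0389 t40.9
tgt 6.0 pos [-1.71 -0.85] fx -16.8 fy 0.1 fz 5.6 zt 0.0403 z 0.0390 t41.2
tgt 8.0 pos [-1.07 -0.87] fx -19.4 fy -0.1 fz 7.6 zt 0.0406 z 0.0392 t41.4
tgt 10.0 pos [-0.99 -0.88] fx -22.9 fy 0.4 fz 11.1 zt 0.0410 z 0.0394 t41.7
0.041014326214581835
```

Run:
```python
from h import *
move_gripper(.08);st("open")
P=np.array(current_position());servo_line([P[0],P[1],.10],None,rate=.3)
o=ori(np.radians(9.7));xy=[.4679,-.3053]
move_ptp([*xy,.08],o);st("above small")
look("q")
c,ctr,_=lid(.106,(.3,.75,-.15,.15),.146,.056,cam="top")
W=cloud(c);l=(W[...,:2]-SEAT)@np.c_[DX,EY]*1e3
m=(abs(l[...,1])<6)&(l[...,0]<-78)&(l[...,0]>-89);print("pin z",np.c_[l[m],W[m][:,2]*1e3].round(1).tolist())
```

```text
open t42.26 p [0.5161 0.0083 0.0411] F [0.74 0.43 0.31] gap 0.0799
above small t43.82 p [ 0.4676 -0.3041  0.0793] F [-0.62  0.24  0.37] gap 0.0801
top lid n 1367 c 501.9 12.1 size 144.7 55.9 yaw -11.18 in dock frame [-4.2  0.2]
pin z [[-78.4, 4.8, 93.7], [-83.5, 5.7, 64.5], [-82.5, 3.1, 69.2], [-81.9, 0.8, 70.2], [-81.4, -1.5, 69.8], [-81.4, -3.7, 64.7], [-85.4, 5.0, 68.0], [-85.1, 2.8, 66.2], [-84.7, 0.5, 65.5], [-84.3, -1.8, 64.5], [-83.7, -4.2, 65.3], [-87.8, 4.6, 67.2], [-87.1, 2.1, 69.5], [-86.4, -0.3, 70.8], [-86.3, -2.5, 67.5], [-86.2, -4.7, 63.6], [-88.8, -2.9, 65.7], [-88.2, -5.3, 66.3]]
```

View pics/qt.png

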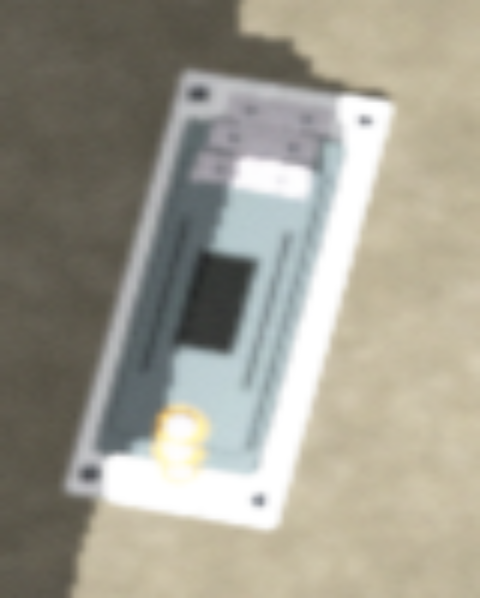

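View pics/qs.png

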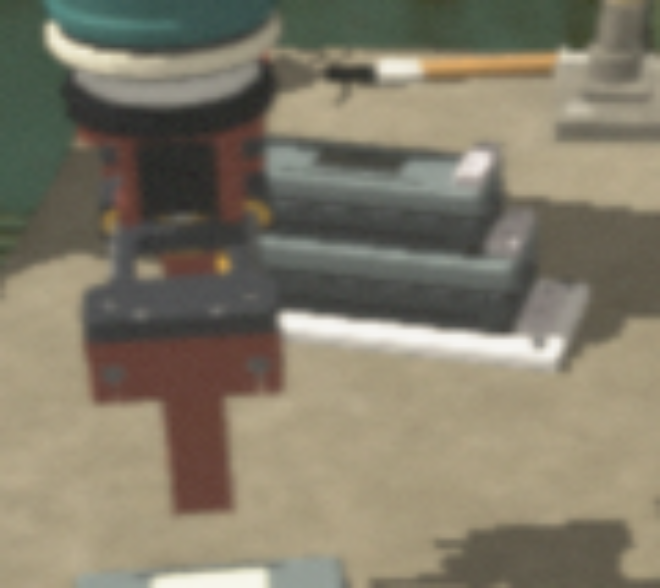

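Run:
```python
from h import *
zs=[];
for i in range(2):
    c=capture("top");W=cloud(c);l=(W[...,:2]-SEAT)@np.c_[DX,EY]*1e3;Z=W[...,2]*1e3
    A=(l[...,0]<-80)&(l[...,0]>-88)
    print("pin",Z[A&(abs(l[...,1])<5)].mean().round(2),"ref",Z[A&(abs(l[...,1])>13)&(abs(l[...,1])<30)].mean().round(2))
    for nm,h,x0 in(("med",106,None),("large",62,None)):
        # near edge location along x: columns
        M=(abs(Z-h)<6)&(abs(l[...,1])<24)&(abs(l[...,1])>11)&(l[...,0]<0)&(l[...,0]>-110)
        e=[]
        for y in np.r_[np.arange(-24,-11,3.),np.arange(12,24,3.)]:
            s=l[M&(abs(l[...,1]-y)<1.5)]; e.append(s[:,0].min())
        print(nm,"near edge",np.round(e,1),np.mean(e).round(2))
        F=(Z>h+7)&(Z<h+16)&(abs(l[...,1])<18)&(l[...,0]>30); 
        if nm=="med":print("clip med",l[F][:,0].min(),l[F][:,0].max())
```

```text
pin 65.98 ref 62.06
med near edge [-76.  -73.8 -74.6 -75.7 -76.3 -74.3 -74.3 -75.8 -76.5] -75.25
clip med 55.573357690956584 69.4632842440894
large near edge [-89.6 -90.5 -90.7 -89.1 -89.4 -90.  -90.4 -91.  -89.4] -90.01
pin 66.01 ref 62.07
med near edge [-75.8 -74.4 -74.6 -75.6 -76.1 -74.2 -75.  -75.8 -76.1] -75.29
clip med 55.603187748263885 69.43619013757994
large near edge [-89.7 -90.3 -91.  -89.3 -89.2 -90.  -90.1 -91.  -89.9] -90.05
```

Run:
```python
from h import *
o=ori(np.radians(9.7));xy=[.4682,-.3053]
print(servo_line([*xy,-.0255],o,rate=.15,contact_N=8));st("down")
move_gripper(0);st("grip")
servo_line([*xy,.13],o,rate=.3);st("lift")
p=SEAT-.026*DX-.0008*EY
servo_line([*p,.13],ori(DY),rate=.25);st("over")
servo_line([*p,.095],ori(DY),rate=.15)
print(servo_line([*p,.0785],ori(DY),rate=.04,contact_N=4)); st("set")
s,_,_=lid(.144,(.3,.75,-.15,.15),.112,.044)
cv2.imwrite("pics/u.png",cv2.resize(s["image"][130:270,230:350],None,fx=5.5,fy=4.2))
```

```text
False
down t44.92 p [ 0.4687 -0.3057 -0.025 ] F [0.8  0.18 0.43] gap 0.0799
grip t45.57 p [ 0.4684 -0.3055 -0.0252] F [-0.38  0.03  2.91] gap 0.0437
lift t46.23 p [ 0.4671 -0.3044  0.1286] F [-0.57  0.78 -4.28] gap 0.0439
over t47.67 p [0.4799 0.0148 0.1295] F [-1.17  0.52 -3.18] gap 0.044
True
set t48.45 p [0.4812 0.0151 0.0804] F [ 0.99 -0.22  2.48] gap 0.044
side lid n 256 c 477.8 12.0 size 111.9 62.4 yaw -4.53 in dock frame [-27.8  -4.5]
```

View pics/u.png

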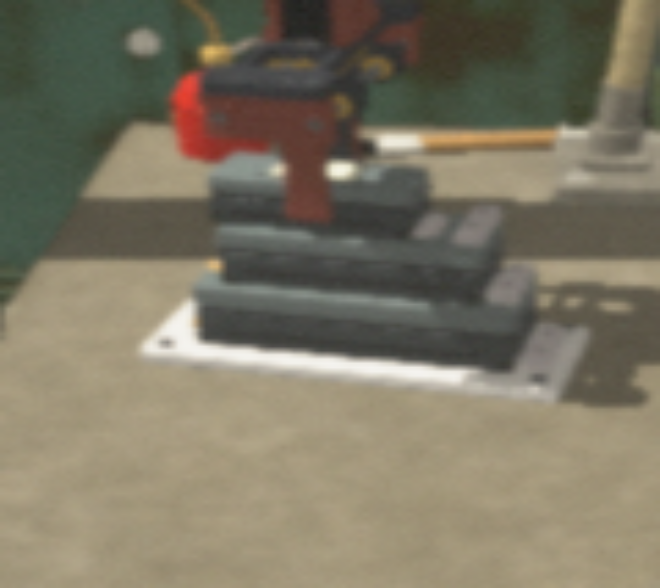

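Run:
```python
from h import *
move_gripper(.054);move_gripper(0);st("regrip")
z=current_position()[2]; c=-.0008
servo_line([*(SEAT-.009*DX+c*EY),z+.0006],ori(DY),rate=.04);st("slid")
z=push(-.006,.020,z+.0006,step=.002,cross=c,lim=20,rate=.04,k=5e-5)
```

```text
regrip t49.23 p [0.4798 0.0153 0.0798] F [-0.44 -0.14 -0.67] gap 0.044
slid t49.81 p [0.4975 0.0119 0.0803] F [ 0.84  0.36 -2.35] gap 0.0441
tgt -6.0 pos [-7.22 -0.84] fx -4.3 fy -0.1 fz -0.1 zt 0.0804 z 0.0801 t50.1
tgt -4.0 pos [-5.87 -0.85] fx -5.9 fy 1.1 fz -0.0 zt 0.0805 z 0.0800 t50.3
tgt -2.0 pos [-4.54 -0.86] fx -6.8 fy 0.5 fz -0.0 zt 0.0806 z 0.0800 t50.6
tgt 0.0 pos [-4.24 -0.9 ] fx -11.2 fy 0.2 fz 2.4 zt 0.0807 z 0.0799 t50.8
tgt 2.0 pos [-4.26 -0.9 ] fx -14.1 fy -0.0 fz 7.3 zt 0.0809 z 0.0800 t51.1
tgt 4.0 pos [-3.81 -0.92] fx -17.9 fy 0.1 fz 9.1 zt 0.0814 z 0.0803 t51.3
tgt 6.0 pos [-1.92 -0.96] fx -15.8 fy 0.5 fz 5.6 zt 0.0820 z 0.0805 t51.6
tgt 8.0 pos [-1.52 -0.93] fx -20.0 fy -0.3 fz 10.1 zt 0.0823 z 0.0808 t51.8
tgt 10.0 pos [-1.08 -0.93] fx -22.2 fy 0.9 fz 12.1 zt 0.0829 z 0.0812 t52.1
```

Same signature as before (stop reached, then pad slip). Release, back off and check.

Run:
```python
from h import *
move_gripper(.07);st("open")
P=np.array(current_position());servo_line([P[0],P[1],.16],None,rate=.3)
move_ptp([.42,-.30,.16],ori(np.radians(0)));st("away")
look("v")
c=capture("top");W=cloud(c);l=(W[...,:2]-SEAT)@np.c_[DX,EY]*1e3;Z=W[...,2]*1e3
for nm,h,half,w in(("small",144,56,20),("med",106,73,24),("large",62,90,30)):
    M=(abs(Z-h)<6)&(l[...,0]<0)&(l[...,0]>-110); e=[]
    for y in np.r_[np.arange(-w+2,-10,3.),np.arange(11,w-2,3.)]:
        s=l[M&(abs(l[...,1]-y)<1.5)]; e.append(s[:,0].min())
    print(nm,"near edge x",(np.mean(e)+half).round(2))
    m=(abs(Z-h)<6)&(abs(l[...,1])<60);
    lid(h/1e3,(.3,.75,-.15,.15),0,0,cam="top")
for nm,lo,hi in(("pin med",-72,-64),("pin large",-88,-80),("pin dock",-105,-99)):
    A=(l[...,0]<hi)&(l[...,0]>lo)
    print(nm,Z[A&(abs(l[...,1])<5)].mean().round(2),"ref",np.median(Z[A&(abs(l[...,1])>12)&(abs(l[...,1])<24)]).round(2))
```

```text
open t52.67 p [0.516  0.0082 0.083 ] F [ 0.71  0.82 -0.28] gap 0.0702
away t54.30 p [ 0.4199 -0.2989  0.1593] F [1.06 0.1  0.42] gap 0.0696
small near edge x -4.45
top lid n 970 c 500.7 12.2 size 111.6 44.0 yaw -11.1 in dock frame [-5.3  0.1]
med near edge x -2.15
top lid n 376 c 502.8 11.8 size 146.5 56.0 yaw -11.13 in dock frame [-3.2  0.1]
large near edge x 0.21
top lid n 412 c 504.6 12.0 size 179.8 68.0 yaw -11.12 in dock frame [-1.5  0.7]
pin med 106.48 ref 105.29
pin large 64.93 ref 62.5
pin dock 14.68 ref 12.06
```

View pics/vt.png

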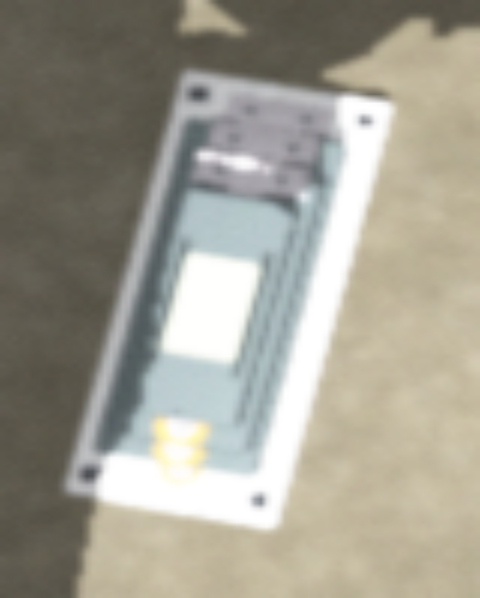

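View pics/vs.png

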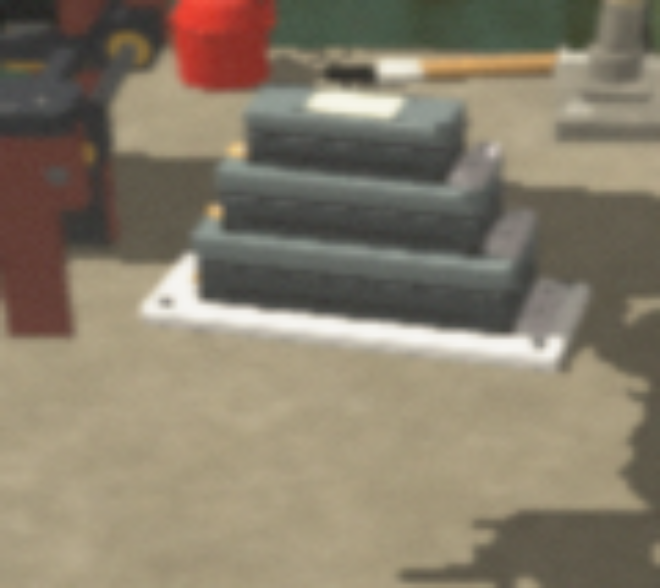

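Run:
```python
from h import *
Ws=[]
for i in range(8):
    c=capture("top");Ws.append(cloud(c))
W=np.nanmean(Ws,0)
l=(W[...,:2]-SEAT)@np.c_[DX,EY]*1e3;Z=W[...,2]*1e3
for nm,lo,hi,h in(("med",-80,-58,106),("large",-95,-74,62),("dock",-114,-92,12)):
    for tag,cond in(("pin",abs(l[...,1])<4.5),("ref",(abs(l[...,1])>12)&(abs(l[...,1])<20))):
        A=(l[...,0]<hi)&(l[...,0]>lo)&cond
        x=l[A][:,0];z=Z[A];i=np.argsort(x)
        print(nm,tag,[(round(float(np.mean(x[i][k:k+4])),1),round(float(np.mean(z[i][k:k+4])),1)) for k in range(0,len(i),4)])
print(current_clock())
big=cv2.resize(c["image"][255:300,275:325],None,fx=14,fy=12,interpolation=cv2.INTER_CUBIC);cv2.imwrite("pics/pins.png",big)
```

```text
med pin [(-76.0, 104.4), (-73.2, 106.1), (-70.8, 107.7), (-68.6, 107.5), (-65.7, 115.4), (-61.5, 139.7), (-59.0, 144.4)]
med ref [(-75.4, 105.2), (-74.3, 105.3), (-72.9, 105.8), (-71.7, 106.1), (-70.5, 105.7), (-68.9, 105.9), (-67.7, 105.8), (-66.2, 105.7), (-64.3, 114.6), (-60.5, 142.4), (-59.3, 143.3), (-58.4, 143.8)]
large pin [(-91.6, 56.7), (-88.2, 64.8), (-85.0, 66.7), (-82.6, 66.0), (-77.7, 94.1), (-74.2, 106.2)]
large ref [(-90.5, 61.0), (-88.8, 61.7), (-87.7, 61.1), (-86.4, 61.7), (-85.2, 62.2), (-83.6, 61.8), (-82.0, 61.6), (-79.6, 73.0), (-75.2, 105.7), (-74.5, 104.6)]
dock pin [(-111.7, 12.0), (-109.0, 11.1), (-106.5, 11.9), (-103.8, 13.0), (-100.3, 16.6), (-95.4, 33.9)]
dock ref [(-113.4, 11.9), (-111.7, 11.9), (-110.5, 11.7), (-108.6, 12.0), (-107.1, 11.7), (-105.6, 12.2), (-104.0, 11.0), (-102.4, 13.5), (-100.9, 11.3), (-99.1, 11.8), (-97.8, 12.2), (-96.4, 11.9)]
55.0
```

View pics/pins.png

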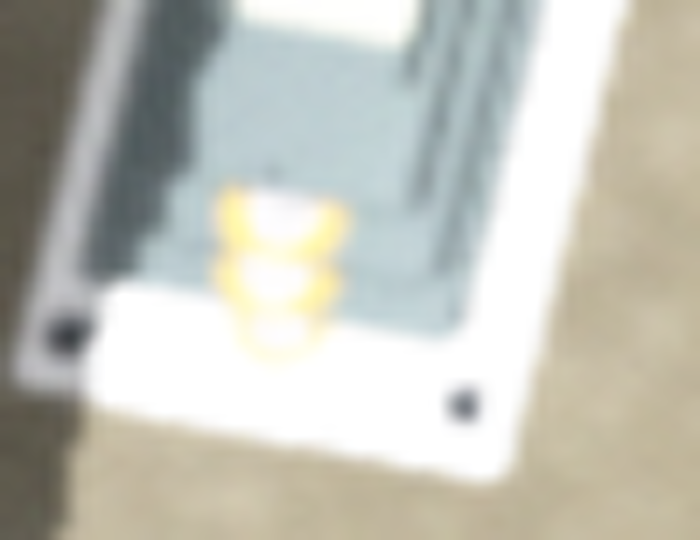

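Run:
```python
from h import *
Ws=[];Ss=[];Is=[]
for i in range(4):
    c=capture("top");Ws.append(cloud(c)); s=capture("side");Ss.append(cloud(s));Is.append(s["image"].astype(float))
W=np.nanmean(Ws,0);S=np.nanmean(Ss,0)
for X,nm in((W,"top"),(S,"side")):
  l=(X[...,:2]-SEAT)@np.c_[DX,EY]*1e3;Z=X[...,2]*1e3
  if nm=="side": l=l+[3,3]   # side calibration bias seen earlier
  for n2,x0,h in(("med",-66.7,106),("large",-82,62),("dock",-97.5,12)):
    A=(l[...,0]<x0+0)&(l[...,0]>x0-10)&(abs(l[...,1])<10)&(Z<h+12)&(Z>h-4)
    print(nm,n2,[(round(a-x0,1),round(b,1),round(z-h,1)) for (a,b),z in zip(l[A].tolist(),Z[A].tolist())])
im=np.mean(Is,0).astype(np.uint8)
cv2.imwrite("pics/w.png",cv2.resize(im[165:215,260:320],None,fx=13,fy=11,interpolation=cv2.INTER_CUBIC))
print(current_clock())
```

```text
top med [(-2.0, 8.4, 0.8), (-1.6, 6.2, -0.1), (-1.1, 4.0, 0.1), (-0.5, 1.7, 1.0), (-4.4, 8.0, -1.0), (-3.8, 5.7, 0.7), (-3.2, 3.4, 1.9), (-2.6, 1.1, 2.9), (-2.3, -1.1, 1.1), (-1.6, -3.4, 3.5), (-1.4, -5.5, -0.1), (-0.8, -7.8, 1.8), (-7.1, 9.8, -0.2), (-6.6, 7.5, -0.6), (-6.0, 5.2, 1.2), (-5.5, 2.9, 1.0), (-5.0, 0.7, 0.7), (-4.4, -1.6, 2.8), (-4.0, -3.8, 1.5), (-3.4, -6.1, 2.2), (-3.2, -8.2, -0.7), (-9.6, 9.4, -3.5), (-9.1, 7.2, -3.0), (-8.2, 4.7, 1.2), (-7.7, 2.4, 1.3), (-7.2, 0.2, 1.0), (-6.7, -2.1, 1.9), (-6.3, -4.3, 0.4), (-5.8, -6.5, 0.7), (-5.4, -8.7, -0.4), (-9.5, -0.3, 0.7), (-9.0, -2.5, 0.8), (-8.8, -4.7, -2.1), (-8.3, -6.9, -2.6), (-7.7, -9.2, -0.9)]
top large [(-2.1, 8.1, 1.4), (-1.3, 5.6, 4.4), (-0.5, 3.2, 6.9), (-0.3, 0.9, 4.3), (-4.9, 9.9, 1.5), (-4.4, 7.6, 0.9), (-3.8, 5.2, 2.3), (-3.3, 2.8, 2.4), (-2.6, 0.4, 3.9), (-2.1, -1.9, 4.5), (-1.5, -4.3, 4.8), (-1.5, -6.4, 0.3), (-0.9, -8.8, 1.1), (-7.4, 9.5, -0.9), (-6.6, 7.0, 1.9), (-6.4, 4.8, -0.7), (-5.5, 2.3, 3.3), (-4.9, -0.1, 4.6), (-4.6, -2.3, 2.6), (-4.4, -4.5, -1.4), (-3.9, -6.9, -0.9), (-3.2, -9.3, 1.3), (-8.7, 4.3, 
[... 472 characters left out ...]
2.7, -7.4, 1.7), (-2.5, -9.7, -1.1), (-8.9, 9.2, 1.1), (-8.6, 6.9, -0.6), (-8.0, 4.4, 0.2), (-7.5, 2.0, -0.7), (-6.6, -0.6, 2.5), (-6.5, -2.9, -0.9), (-5.7, -5.4, 1.1), (-5.4, -7.8, -0.4), (-9.7, 1.4, 1.2), (-9.5, -1.0, -1.1), (-9.1, -3.4, -2.8), (-8.5, -5.9, -1.5), (-7.7, -8.4, 0.1)]
side med [(-8.5, 8.0, 1.5), (-5.5, 8.4, 1.7), (-9.9, 2.9, 0.4), (-5.4, -0.7, 2.6), (-2.0, -1.1, 3.2), (-7.1, -4.9, 1.1), (-4.2, -4.1, 1.0), (-1.0, -4.2, 1.5), (-2.4, -9.3, 0.4)]
side large [(-4.6, -3.0, 5.4), (-7.6, -4.3, 2.3), (-4.4, -4.2, 2.6), (-6.5, -7.3, 0.5), (-3.6, -6.6, 0.5)]
side dock [(-8.0, 2.4, 0.7), (-8.8, -4.2, 0.6), (-5.9, -3.1, 0.4), (-10.0, -9.9, 0.1), (-6.9, -9.4, 0.2), (-3.7, -9.0, 0.4)]
55.4
```

View pics/w.png

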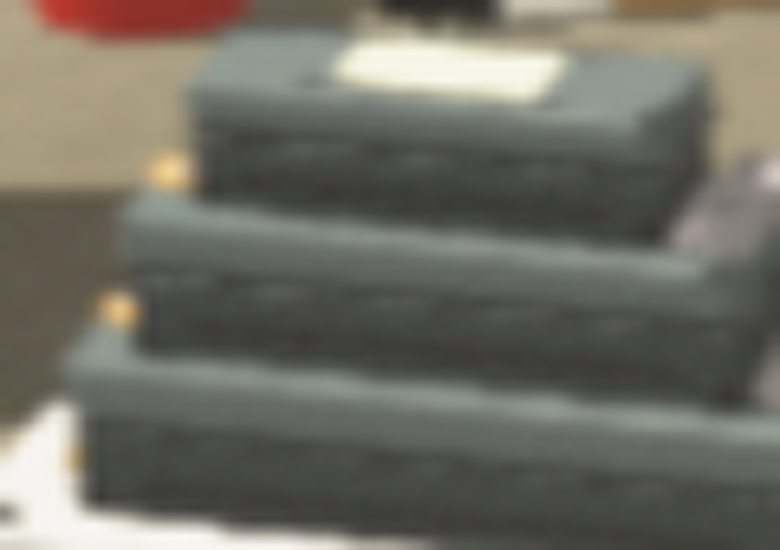

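Run:
```python
from h import *
c=-.0008
p=SEAT-.006*DX+c*EY
move_gripper(.07)
move_ptp([*p,.13],ori(DY));servo_line([*p,.0815],ori(DY),rate=.2)
move_gripper(0);st("grip")
z=push(-.001,.016,.0815,step=.003,cross=c,lim=21,rate=.06,k=8e-5)
move_gripper(.07);st("open")
P=np.array(current_position());servo_line([P[0],P[1],.15],None,rate=.35)
move_ptp([.42,-.30,.16],ori(0));st("away")
Ws=[]
for i in range(3):
    cc=capture("top");Ws.append(cloud(cc))
W=np.nanmean(Ws,0)
l=(W[...,:2]-SEAT)@np.c_[DX,EY]*1e3;Z=W[...,2]*1e3
for nm,lo,hi,h in(("med",-80,-58,106),("large",-95,-74,62),("dock",-114,-92,12)):
    A=(l[...,0]<hi)&(l[...,0]>lo)&(abs(l[...,1])<4.5)
    x=l[A][:,0];z=Z[A];i=np.argsort(x)
    print(nm,[(round(float(np.mean(x[i][k:k+4])),1),round(float(np.mean(z[i][k:k+4])),1)) for k in range(0,len(i),4)])
for h in(.144,.106,.062):lid(h,(.3,.75,-.15,.15),0,0,cam="top")
cv2.imwrite("pics/pins2.png",cv2.resize(cc["image"][255:300,275:325],None,fx=14,fy=12,interpolation=cv2.INTER_CUBIC))
print(current_clock())
```

```text
grip t57.76 p [0.5005 0.0112 0.0823] F [-1.58 -1.7   6.03] gap 0.0437
tgt -1.0 pos [-5.09 -1.01] fx -9.8 fy -2.0 fz 16.8 zt 0.0815 z 0.0820 t58.0
tgt 2.0 pos [-4.64 -1.01] fx -14.0 fy -1.3 fz 18.5 zt 0.0821 z 0.0819 t58.3
tgt 5.0 pos [-3.49 -1.  ] fx -16.6 fy -2.2 fz 16.3 zt 0.0827 z 0.0820 t58.5
tgt 8.0 pos [-2.52 -1.  ] fx -20.6 fy -0.1 fz 16.9 zt 0.0833 z 0.0821 t58.8
tgt 11.0 pos [-1.4  -1.04] fx -23.4 fy -0.7 fz 17.2 zt 0.0839 z 0.0823 t59.0
open t59.62 p [0.5168 0.0081 0.0839] F [-0.24  0.85 -0.22] gap 0.0703
away t61.18 p [ 0.4199 -0.2989  0.1593] F [-0.18  0.44 -0.29] gap 0.0697
med [(-76.0, 103.8), (-73.1, 107.0), (-70.6, 110.7), (-68.5, 109.4), (-65.8, 114.3), (-61.5, 139.9), (-59.0, 143.5)]
large [(-91.8, 55.2), (-88.4, 63.1), (-84.9, 67.4), (-82.5, 67.1), (-77.7, 94.4), (-74.5, 105.7)]
dock [(-112.7, 11.4), (-110.1, 12.3), (-107.6, 13.3), (-105.3, 12.3), (-102.1, 15.9), (-98.9, 16.2), (-94.5, 37.7)]
top lid n 970 c 500.4 12.2 size 112.6 43.9 yaw -11.32 in dock frame [-5.7  0.1]
top lid n 375 c 502.9 11.7 size 146.5 56.1 yaw -11.13 in dock frame [-3.1  0.1]
top lid n 419 c 504.9 12.0 size 180.3 67.9 yaw -11.09 in dock frame [-1.1  0.7]
61.4833
```

View pics/pins2.png

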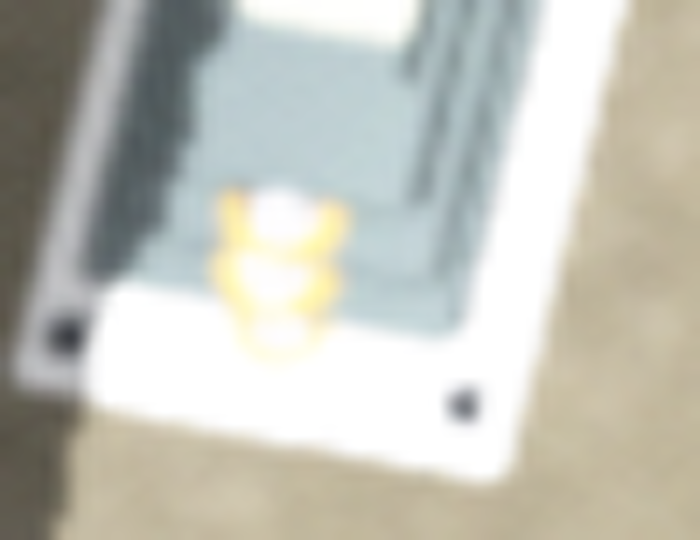

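Run:
```python
from h import *
close_job();print(current_clock())
```

```text
the job is handed in; nothing more can be done
the job is handed in; nothing more can be done
```

The stack is built and the job was handed in just after 61.5 s of the 70 s limit: large case on the docking plate, medium on large, small on medium. Each was set down about 20 to 25 mm short and slid under its toe clip. I gave no verdict-level proof here, only my own camera checks.

**Last checks (top camera, after release)**
- **Plungers:** the depth readings put all three pins about 4 to 5 mm above the surface they stand in, so all are up.
- **Yaw:** all three cases lie within about 0.3° of each other and of the plate.
- **Sideways:** all are within about 1 mm.
- **Along the slide:** the large case sits about 1.1 mm short, the medium 2.0 mm short of the large, and the small 2.6 mm short of the medium. The camera is only good to about 2 mm. A latched case should sit about 1.5 mm short, so I relied on the pins rather than these numbers.
- **Arm and bystanders:** the arm stood well clear. The arm never worked near the casting, marker or micrometer, but I took no final position measurement of them.

**What went wrong and was mended**
- **Tool height:** the fingers sit about 38 mm higher than the reported TCP height. The first grasp therefore closed on nothing above the large case, and I corrected for the offset after that.
- **Large case:** it first stopped short with the pin still down. I gripped it again and pushed with less downward load, and the pin came up.
- **Small case:** the first check showed its pin only about 2 mm up. I gripped and pushed it once more, and the pin then read about 4.7 mm.

**Where readings disagreed:** the side camera placed the cases 3 to 4 mm off from the top camera, and I went by the top camera.

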